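# Demagnetise a batch of steel parts

### The job

Demagnetise the steel parts that stand about the bench: put every one of them on the grey plate of the demagnetiser and let go, then push the selector in and turn it clockwise from the green mark past the yellow to the red mark and let it spring out, press the yellow plunger down to its stop and keep it there for about a second while all the parts lie on the plate. Then let the plunger up, push the selector in and turn it back to the green mark, let it spring out, and only after that move all the parts into the blue tray. Do not press the plunger with the selector away from red, and leave the other things on the bench where they are.

Things in the scene. Friction and masses are not known exactly. Their poses are not given: they have to be found in the camera images.
- part1: steel part to be demagnetised: plain dark cylinder, 38 mm diameter, 46 mm high, 210 to 390 g, two thin brass-coloured bands, orange paint spot on its top; starts standing on the bench; origin: centre of its underside, z up along its axis. Two or three of the four such parts are present
- part2: steel part to be demagnetised: plain dark cylinder, 38 mm diameter, 46 mm high, 210 to 390 g, two thin brass-coloured bands, orange paint spot on its top; starts standing on the bench; origin: centre of its underside, z up along its axis. Two or three of the four such parts are present
- part3: steel part to be demagnetised: plain dark cylinder, 38 mm diameter, 46 mm high, 210 to 390 g, two thin brass-coloured bands, orange paint spot on its top; starts standing on the bench; origin: centre of its underside, z up along its axis. Two or three of the four such parts are present
- part4: steel part to be demagnetised: plain dark cylinder, 38 mm diameter, 46 mm high, 210 to 390 g, two thin brass-coloured bands, orange paint spot on its top; starts standing on the bench; origin: centre of its underside, z up along its axis. Two or three of the four such parts are present
- demag_plate (a point): centre of the top face of the grey demagnetiser plate, 30 mm above the bench. The plate measures 130 mm (its x) x 200 mm (its y), edged with a thin aluminium line, flat, without a rim, on a black block 150 x 220 mm (26 mm high), fixed to the bench
- tray_in (a point): centre of the inner floor (4 mm above the bench) of the open blue plastic tray for finished parts; inside 142 mm (its x) x 202 mm (its y), outer walls 26 mm high over the bench and 4 mm thick; fixed to the bench
- console: control box 130 mm (its x) x 210 mm (its y), 45 mm high, black top, fixed to the bench; origin: centre of underside, z up, -x roughly towards the robot. It carries the selector on its -y half and the plunger on its +y half, 105 mm apart
- selector (a joint): angle of the push-to-turn selector in rad, growing CLOCKWISE seen from above: 0 = green mark (off), 0.70 = yellow mark, 1.40 = red mark (demagnetise). It stands locked in one of these notches (about 0.1 rad of play); only pushed in by more than about 6 mm does it turn, with light friction (0.04 N m), between end stops at -0.12 and 1.52; let go within 0.1 rad of a notch it springs out and locks, let go elsewhere it stays pushed in
- sel_push (a joint): how far the selector is pushed straight down, in m: 0 = out and locked, 0.008 = fully in; spring force about 3 N at the start and 10 N fully in
- sel_grip (a point): point on the selector's vertical axis, in its red grip bar, 79 mm above the bench when out. The bar is 44 mm long, 14 mm thick, 30 mm high: top 12 mm above this point, foot 18 mm below it on a black disc of 44 mm diameter that moves with it. The frame turns with it: x lies along the bar; at 0 the bar lies along the console's x. White pointer line at the bar's -x end, by the green mark at 0
- plunger (a joint): how far the spring plunger is pressed straight down, in m: 0 = up, 0.010 = at its stop; spring force about 2.5 N at the start and 7.5 N at the stop
- plunger_top (a point): centre of the top face of the plunger's yellow round head, 36 mm diameter, 10 mm thick; 73 mm above the bench when up; moves with the head
- nut1: bystander, to be left alone: brass hex nut, 26 mm across, 11 mm high, lying flat; origin: centre of underside
- nut2: bystander, to be left alone: steel hex nut, 26 mm across, 11 mm high, lying flat; origin: centre of underside
- spanner: bystander, to be left alone: small open wrench 150 mm long lying flat, about 10 mm thick
- tape: bystander, to be left alone: yellow tape ring, 84 mm outside, 24 mm high, lying flat; origin: centre of underside
- jar: bystander, to be left alone: closed jar, 56 mm diameter, 75 mm high; origin: centre of underside
- slab: bystander, to be left alone: white ceramic slab 90 x 55 x 18 mm lying flat; origin: centre of underside

How it is judged:
On the way, in this order (a step that is already met when the one before it is completed fails the run):
1. all the parts present lie on the demagnetiser plate, let go and at rest, with the selector out at green (x of part1 in the frame of demag_plate between -0.062 and 0.062 m and y of part1 in the frame of demag_plate between -0.097 and 0.097 m and z of part1 in the frame of demag_plate between -0.006 and 0.024 m and x of part2 in the frame of demag_plate between -0.062 and 0.062 m and y of part2 in the frame of demag_plate between -0.097 and 0.097 m and z of part2 in the frame of demag_plate between -0.006 and 0.024 m and x of part3 in the frame of demag_plate between -0.062 and 0.062 m and y of part3 in the frame of demag_plate between -0.097 and 0.097 m and z of part3 in the frame of demag_plate between -0.006 and 0.024 m and x of part4 in the frame of demag_plate between -0.062 and 0.062 m and y of part4 in the frame of demag_plate between -0.097 and 0.097 m and z of part4 in the frame of demag_plate between -0.006 and 0.024 m and linear speed of each of part1, part2, part3, part4 below 0.03 m/s and contact force between each of part1, part2, part3, part4 and the fingers below 0.3 N and value of joint selector between -0.14 and 0.14 rad and value of joint sel_push below 0.002 m), for 0.3 s.
2. the selector is out at the red mark (value of joint selector between 1.26 and 1.54 rad and value of joint sel_push below 0.002 m), for 0.2 s.
3. the plunger is held at its stop for about a second (0.7 s counts), selector out at red, all parts on the plate (all of step 2 and value of joint plunger above 0.008 m and x of part1 in the frame of demag_plate between -0.062 and 0.062 m and y of part1 in the frame of demag_plate between -0.097 and 0.097 m and z of part1 in the frame of demag_plate between -0.006 and 0.024 m and x of part2 in the frame of demag_plate between -0.062 and 0.062 m and y of part2 in the frame of demag_plate between -0.097 and 0.097 m and z of part2 in the frame of demag_plate between -0.006 and 0.024 m and x of part3 in the frame of demag_plate between -0.062 and 0.062 m and y of part3 in the frame of demag_plate between -0.097 and 0.097 m and z of part3 in the frame of demag_plate between -0.006 and 0.024 m and x of part4 in the frame of demag_plate between -0.062 and 0.062 m and y of part4 in the frame of demag_plate between -0.097 and 0.097 m and z of part4 in the frame of demag_plate between -0.006 and 0.024 m), for 0.7 s.
4. the plunger is up and the selector is back out at green, with no part in the tray yet (each over 90 mm from its centre) (value of joint each of plunger, sel_push below 0.002 m and value of joint selector between -0.14 and 0.14 rad and horizontal distance between each of part1, part2, part3, part4 and tray_in above 0.09 m), for 0.2 s.
At the end, for the whole second after the job is handed in: Every part present lies inside the blue tray (within 72 mm / 102 mm of its centre along x / y, under 24 mm above its floor), let go and at rest; the selector is out (under 2 mm in) within 0.14 rad of green; the plunger is up (under 2 mm down) (x of part1 in the frame of tray_in between -0.072 and 0.072 m and y of part1 in the frame of tray_in between -0.102 and 0.102 m and z of part1 in the frame of tray_in between -0.006 and 0.024 m and x of part2 in the frame of tray_in between -0.072 and 0.072 m and y of part2 in the frame of tray_in between -0.102 and 0.102 m and z of part2 in the frame of tray_in between -0.006 and 0.024 m and x of part3 in the frame of tray_in between -0.072 and 0.072 m and y of part3 in the frame of tray_in between -0.102 and 0.102 m and z of part3 in the frame of tray_in between -0.006 and 0.024 m and x of part4 in the frame of tray_in between -0.072 and 0.072 m and y of part4 in the frame of tray_in between -0.102 and 0.102 m and z of part4 in the frame of tray_in between -0.006 and 0.024 m and linear speed of each of part1, part2, part3, part4 below 0.03 m/s and contact force between each of part1, part2, part3, part4 and the fingers below 0.3 N and value of joint selector between -0.14 and 0.14 rad and value of joint each of sel_push, plunger below 0.002 m); the robot touches nothing.
It fails at once if the plunger is pressed more than half way while the selector is not at red (value of joint plunger above 0.006 m and value of joint selector below 1.2 rad).
It fails at once if a bystander (nut, spanner, tape, jar or slab) is moved more than 30 mm (distance of any of nut1, nut2, spanner, tape, jar, slab from where it was at the start of the episode above 0.03 m).
Of part1, part2, part3, part4 only 2 to 3 are there at a start; the rules pass over those that are not, and their reading is None.
At some moment in a run one of part1, part2, part3, part4 may be knocked a few centimetres aside while the robot is not near it.
It also fails if it takes over 210 s, if anything falls off the work surface, if the arm or the gripper's body presses on something with over 40 N, if the wrist force passes 120 N, or if a joint passes its speed limit or range.

### The arm

A 6-joint arm with a two-finger parallel gripper is mounted at the origin on the work surface. World frame = base frame: x ahead of the robot, y to its left, z up, the work surface at z = 0. Lengths are in m, angles in rad, forces in N, time in s.
With the tool pointing down it reaches from about 0.35 to 0.85 m from the base axis. Payload 8.1 kg.
Tool frame: the origin (TCP) lies on the centre line of the jaws, within the pads' length; the fingertips stand 14 mm ahead of it and the grasp point (between the pads) lies 5 mm behind it; z points along the fingers, x is the direction in which the jaws open and shut, and the axes are right-handed (so a half turn about z gives the same grasp; the last joint's range is limited). The gripper opens to 85 mm and grips with 20 to 120 N. Pads are 22 mm wide; open, the fingers measure 114 mm over their backs; the gripper's body (76 mm by 85 mm) begins 54 mm behind the grasp point. The pads swing forward as they close: fully open they stand 13 mm farther back than shut.
Start: joints at [1.025, 0.13, 1.488, -0, 1.523, -0.085], TCP at [0.267, 0.537, 0.245] pointing down, gripper open.
Joint ranges: [-2.96, 2.96], [-0.89, 2.26], [0.02, 2.5], [-1.34, 4.48], [0, 2.73], [-2.66, 2.66]. Speed limits (rad/s): [2.39, 2.39, 2.79, 3.14, 3.14, 3.14].

### API

Orientations are given as a rotation vector (axis times angle).
In Python, from bench import monitor, optics, r gives the robot as it stands. The module is installed in compiled form; this text tells all that it offers.
- The arm moves only by the tool send_rows, never from a script. Its argument "plan" is a list of rows, each a list of 3 entries, a list of its own where there are three numbers: the shift along the tool's x, y, z in units of 0.3 m (1.0 is 0.3 m), then the turn, a rotation vector about the tool's x, y, z in units of 45 degrees (1.0 is 45 degrees), then the finger opening in mm, from 0 to 85.4. A call has 1 to 8 rows; each row is the pose to reach, as a shift and turn from the pose measured when the call began, along the tool's axes at that moment; what a row does not reach only later rows make up. A row lasts 1/10 s, in which the tool goes at most 50 mm and 8.59 degrees, less where a joint would pass 70% of its speed; a pose out of reach is approached as far as the arm can. A call with a number of a shift or a turn outside -1 to 1 is refused whole. A call with a gripper value outside its range is refused whole. The fingers move at their own pace and stop on an object; "newtons" is the grip in N (left out, the last holds). Time passes only in rows, so rows that repeat a pose let the fingers close. It gives the time, the measured TCP pose, the force and the opening at its end, in the units of the state.
- monitor.state(): the state, without advancing time (a new reading comes with each control period).
- optics.read_camera(name): name is "scene" or "top" or "wrist"; returns the picture (400x640x3 uint8, blue, green, red); there is no depth.
- optics.camera_params(name): a dict with "fx", "fy", "cx", "cy" (pixels), "view" (4x4, takes a point from world to camera coordinates). Camera axes: x right, y down, z forward; pixel columns grow to the right and rows downward; lengths in m; the calibration is good to about 2 mm. A picture is of the moment at which its call begins: read the wrist's pose just before it. camera_params takes no time and is no camera call; for the wrist camera it gives the pose at the moment of the call.
- r.job_done(): hands the job in, once; it reports no verdict.
The state is a dict: "time_s": time; "qpos": joint angles; "dq": joint speeds; "joint_efforts": joint torques, N m; "tool_pos": TCP position; "orientation": TCP orientation; "ft_force": force on the tool from outside, world axes, zero at the start; "ft_torque": the same for the moment, N m; "grip_width": finger opening in m.
Only numpy, scipy, OpenCV 4.12 (cv2) and the standard library are available. Lean on these libraries where they do the work, as an engineer would, in place of code of your own. Each camera call takes 0.05 s, during which the arm holds its last target.

## Working session

There is one attempt and no reset: what is moved stays moved. The work goes in short steps, Python scripts to look and compute and a tool call to move; the robot and the scene stay as the last step left them, time stands still between calls to the robot, and variables do not carry over. Pictures are saved under pics/ and viewed, and the job is handed in when it is done.

Besides the shell and the picture viewer there is one more tool, called after "Request:" by a JSON object that holds its "op" and its "data". send_rows: Moves the arm, as the interface text tells. Shifts and turns lie within -1 to 1; 1 stands for 0.3 m of shift or 45 degrees of turn. Its arguments: {"type":"object","properties":{"plan":{"type":"array","items":{"type":"array"}},"newtons":{"type":"number"}},"required":["plan"]}

```bash
mkdir -p pics
python3 - <<'E'
from bench import monitor, optics, r
import cv2
print(monitor.state())
for n in ("scene","top","wrist"):
    p=optics.camera_params(n); print(n,p)
    cv2.imwrite(f"pics/{n}0.png",optics.read_camera(n))
E
```

```text
{'time_s': 0.0, 'qpos': array([ 1.02459423e+00,  1.31156026e-01,  1.48928654e+00, -1.72233954e-05,
        1.52296403e+00, -8.53762794e-02]), 'dq': array([-0.00106816,  0.00267141,  0.00033228,  0.00041793,  0.00065006,
        0.00098837]), 'joint_efforts': array([ 5.82758039e-04, -5.69433689e+01, -5.00535679e+01, -2.14552383e-04,
        1.56049384e-02, -3.07788525e-05]), 'tool_pos': array([0.26651733, 0.53698389, 0.24424347]), 'orientation': array([ 2.66935312e+00,  1.65496178e+00, -2.52798072e-03]), 'ft_force': array([ 0.09550314,  0.31080819, -0.8114875 ]), 'ft_torque': array([-0.02925997, -0.01051379, -0.03377704]), 'grip_width': 0.08567040141391102}
scene {'fx': 483.60521393114084, 'fy': 483.60521393114084, 'cx': 324.4208165746327, 'cy': 201.39046299161265, 'view': array([[-0.86043889,  0.50931947, -0.01544655,  0.51042184],
       [ 0.38415164,  0.62846938, -0.67635328, -0.19693366],
       [-0.33477221, -0.58789448, -0.7364154 ,  1.61329282],
       [ 0.        ,  0.        ,  0.        ,  1.        ]])}
top {'fx': 377.65473701805286, 'fy': 377.65473701805286, 'cx': 314.6222485326608, 'cy': 207.5005476191697, 'view': array([[ 1.71918110e-02, -9.99849451e-01,  2.34864523e-03,
        -2.24402032e-02],
       [-9.81366267e-01, -1.73235174e-02, -1.91363910e-01,
         5.94336025e-01],
       [ 1.91375788e-01,  9.85010980e-04, -9.81516346e-01,
         1.04899375e+00],
       [ 0.00000000e+00,  0.00000000e+00,  0.00000000e+00,
         1.00000000e+00]])}
wrist {'fx': 347.26002146893654, 'fy': 347.26002146893654, 'cx': 320.475121764351, 'cy': 201.1439724607757, 'view': array([[ 4.45387989e-01,  8.95337160e-01, -9.53872731e-04,
        -5.99161246e-01],
       [ 8.54440162e-01, -4.24724865e-01,  2.99233687e-01,
        -3.81110690e-02],
       [ 2.67509906e-01, -1.34090117e-01, -9.54179381e-01,
         3.79892479e-01],
       [ 0.00000000e+00,  0.00000000e+00,  0.00000000e+00,
         1.00000000e+00]])}
```

View pics/top0.png

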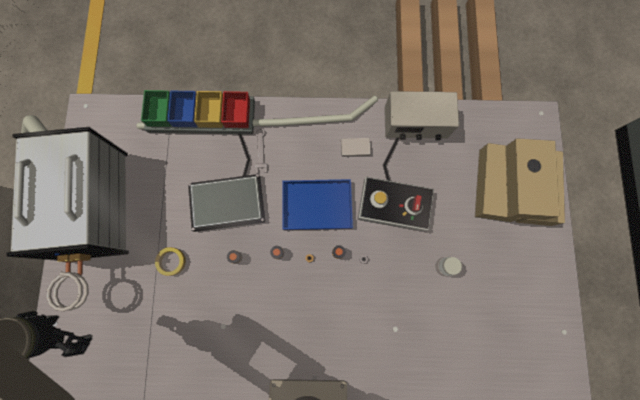

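View pics/scene0.png

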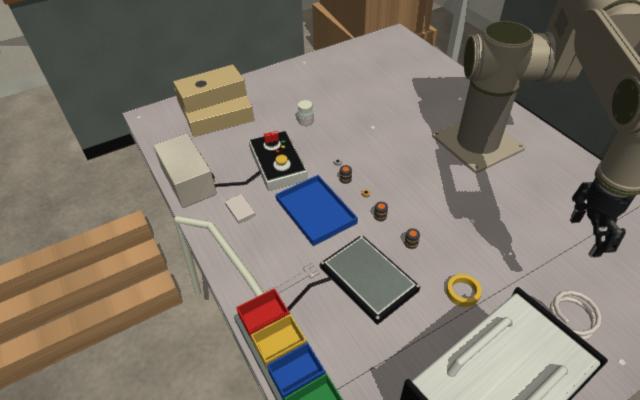

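View pics/wrist0.png

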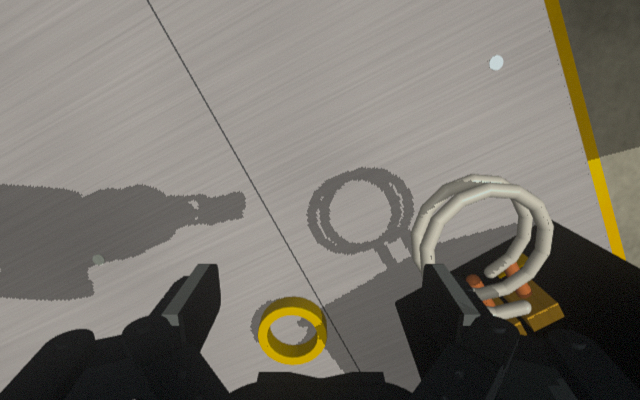

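The top view shows three parts with orange tops at (233,257), (277,253) and (339,252). The grey plate is around (226,202), the blue tray around (318,205) and the console around (396,203). The plunger is at (379,199) and the red bar at (417,203). Next I'll measure them.

```bash
cat > h.py <<'E'
from bench import monitor, optics, r
import cv2, numpy as np
from scipy.spatial.transform import Rotation as R
def ray(n,u,v,z,p=None):
    p=p or optics.camera_params(n); V=p['view']; Rm=V[:3,:3]; c=-Rm.T@V[:3,3]
    d=Rm.T@np.array([(u-p['cx'])/p['fx'],(v-p['cy'])/p['fy'],1.]); return c+d*(z-c[2])/d[2]
def proj(n,P,p=None):
    p=p or optics.camera_params(n); q=p['view'][:3,:3]@np.array(P)+p['view'][:3,3]
    return np.array([p['fx']*q[0]/q[2]+p['cx'],p['fy']*q[1]/q[2]+p['cy']])
def blobs(img,lo,hi,amin=8,roi=None):
    h=cv2.cvtColor(img,cv2.COLOR_BGR2HSV); m=cv2.inRange(h,np.array(lo),np.array(hi))
    if roi:
        k=np.zeros_like(m); k[roi[1]:roi[3],roi[0]:roi[2]]=255; m&=k
    n,l,s,c=cv2.connectedComponentsWithStats(m)
    return [(c[i],s[i,4],cv2.minAreaRect(np.argwhere(l==i)[:,::-1].astype(np.float32))) for i in range(1,n) if s[i,4]>=amin]
def tool():
    s=monitor.state(); return s['tool_pos'],R.from_rotvec(s['orientation'])
def go(P,yaw=None):
    """print shift (units) and turn (units) to reach world P, tool down, jaw x axis at world yaw"""
    p,o=tool(); d=o.inv().apply(np.array(P)-p)/0.3
    t=np.zeros(3)
    if yaw is not None:
        best=None
        for k in (-1,0,1,2):
            a=yaw+k*np.pi
            T=R.from_matrix(np.array([[np.cos(a),np.sin(a),0],[np.sin(a),-np.cos(a),0],[0,0,-1.]]))
            w=(o.inv()*T).as_rotvec()
            if best is None or np.linalg.norm(w)<np.linalg.norm(best): best=w
        t=best/(np.pi/4)
    print('shift',np.round(d,4),'turn',np.round(t,4),'dist',np.round(np.linalg.norm(np.array(P)-p),4))
def st():
    s=monitor.state(); o=R.from_rotvec(s['orientation']).as_matrix()
    print('t',round(s['time_s'],2),'pos',np.round(s['tool_pos'],4),'yawx',round(np.degrees(np.arctan2(o[1,0],o[0,0])),2),'z',np.round(o[:,2],3),'F',np.round(s['ft_force'],1),'w',round(s['grip_width'],4),'q',np.round(s['qpos'],2))
E
python3 - <<'E'
from h import *
t=cv2.imread('pics/top0.png'); s=cv2.imread('pics/scene0.png')
print('orange')
for c,a,rr in blobs(t,(0,90,80),(14,255,255),6,(150,160,460,290)): print('top',c,a,ray('top',*c,0.046))
for c,a,rr in blobs(s,(0,90,80),(14,255,255),6,(240,120,450,260)): print('scene',c,a,ray('scene',*c,0.046))
for n,im,roi in(('top',t,(270,170,370,240)),('scene',s,(260,160,370,250))):
    for c,a,rr in blobs(im,(100,120,40),(130,255,255),200,roi):
        print(n,'tray',c,a,rr); print([np.round(ray(n,*q,0.026)[:2],3) for q in cv2.boxPoints(rr)])
print('yellow')
for n,im,roi in(('top',t,(360,170,440,235)),('scene',s,(250,125,310,190))):
    for c,a,rr in blobs(im,(15,100,80),(32,255,255),6,roi): print(n,c,a,ray(n,*c,0.073))
    for c,a,rr in blobs(im,(170,120,60),(180,255,255),6,roi)+blobs(im,(0,120,60),(8,255,255),6,roi): print(n,'red',c,a,rr,ray(n,*c,0.085))
E
python3 - <<'E'
import cv2
t=cv2.imread('pics/top0.png')
a=cv2.resize(t[165:275,175:305],None,fx=6,fy=5,interpolation=cv2.INTER_CUBIC);cv2.imwrite('pics/z1.png',a)
a=cv2.resize(t[165:245,350:450],None,fx=7,fy=7,interpolation=cv2.INTER_CUBIC);cv2.imwrite('pics/z2.png',a)
E
```

```text
orange
top [416.76851852 202.52777778] 108 [ 0.61726423 -0.31514983  0.046     ]
top [400.85714286 205.07142857] 14 [ 0.60871737 -0.26766883  0.046     ]
top [276.025 251.675] 40 [0.46467201 0.09736474 0.046     ]
top [338.57446809 251.17021277] 47 [ 0.46927286 -0.08363518  0.046     ]
top [232.52272727 256.09090909] 44 [0.4497999  0.22242392 0.046     ]
scene [270.88721805 136.5037594 ] 133 [ 0.59536038 -0.33813535  0.046     ]
scene [276.75 150.25] 8 [ 0.60955686 -0.26762807  0.046     ]
scene [345.35294118 168.58823529] 34 [ 0.46937647 -0.08280287  0.046     ]
scene [380.8 205.5] 40 [0.46477793 0.09724283 0.046     ]
scene [412.55555556 232.91111111] 45 [0.44935013 0.22280947 0.046     ]
top tray [316.71406867 204.27164995] 3291 ((316.9999694824219, 203.99998474121094), (67.99998474121094, 47.99999237060547), 0.0)
[array([0.537, 0.081]), array([0.685, 0.086]), array([ 0.688, -0.122]), array([ 0.54 , -0.122])]
scene tray [316.14176 209.27744] 3125 ((316.3434753417969, 207.93209838867188), (72.01973724365234, 51.4053955078125), 51.51980209350586)
[array([ 0.699, -0.113]), array([ 0.
[... 293 characters left out ...]
250869751, 14.534341812133789), 12.528807640075684) [ 0.6132435  -0.30523042  0.085     ]
top red [401.         205.15384615] 13 ((401.0, 205.0), (2.0, 4.0), 90.0) [ 0.60045851 -0.25902679  0.085     ]
scene [282.36363636 146.09090909] 11 [ 0.5976669  -0.24719826  0.073     ]
scene [281.09090909 158.90909091] 99 [ 0.6280059  -0.19671123  0.073     ]
scene red [270.94160584 136.86131387] 137 ((271.1346130371094, 136.67306518554688), (9.60969066619873, 14.904827117919922), 78.69007110595703) [ 0.61361648 -0.29235601  0.085     ]
scene red [277.09090909 150.63636364] 11 ((277.0000305175781, 150.50001525878906), (3.535533905029297, 2.1213202476501465), 45.0) [ 0.62655454 -0.22407609  0.085     ]
```

View pics/z1.png

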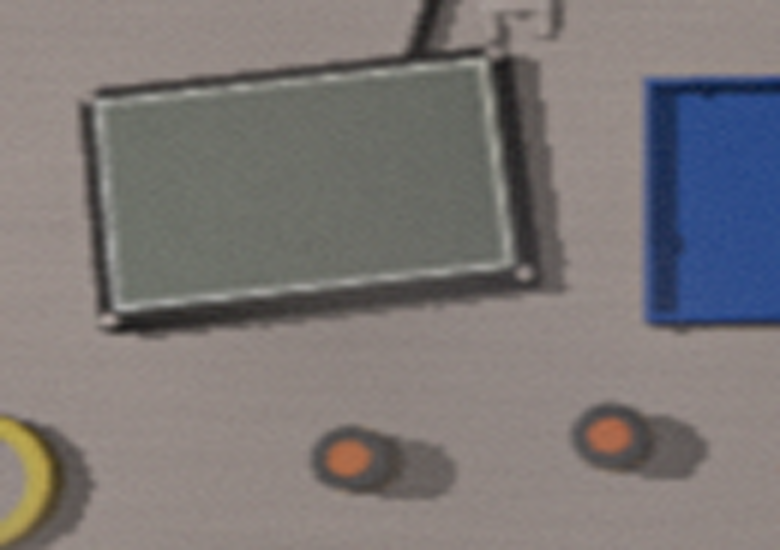

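View pics/z2.png

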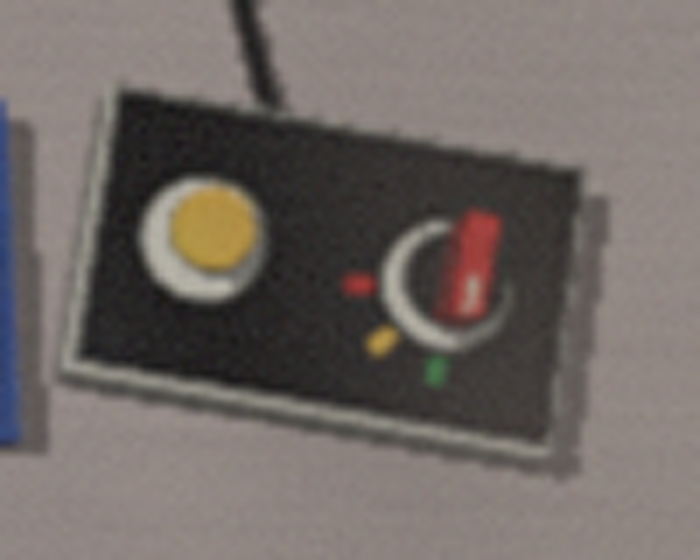

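Run:
```python
from h import *
def quad(pts,off,sc,z):
    P=np.array([ray('top',off[0]+u/sc[0],off[1]+v/sc[1],z)[:2] for u,v in pts]); return P
P=quad([(100,98),(485,62),(510,262),(118,308)],(175,165),(6,5),0.03); print('plate',P.round(3),P.mean(0).round(4))
L=((P[0]-P[1])+(P[3]-P[2]))/2; print('len',np.linalg.norm(L),'yaw of y-90',np.degrees(np.arctan2(-L[0],L[1])))
P=quad([(118,92),(582,170),(550,445),(65,370)],(350,165),(7,7),0.045); print('console',P.round(3),P.mean(0).round(4))
L=((P[0]-P[1])+(P[3]-P[2]))/2; print('len',np.linalg.norm(L)); th=np.arctan2(-L[0],L[1]); print('yaw',np.degrees(th))
c=P.mean(0)
e=np.array([-np.sin(th),np.cos(th)]); print('sel?',c-e*0.0525,'pl?',c+e*0.0525)
st(); go((0.45,0.2225,0.12),0)
```

```text
plate [[0.664 0.363]
 [0.69  0.169]
 [0.567 0.151]
 [0.536 0.343]] [0.6144 0.2563]
len 0.1953857624422005 yaw of y-90 8.417910674296643
console [[ 0.69  -0.168]
 [ 0.659 -0.366]
 [ 0.54  -0.347]
 [ 0.568 -0.144]] [ 0.6142 -0.2563]
len 0.20280042169521523
yaw -8.401591077223975
sel? [ 0.60657616 -0.30824177] pl? [ 0.62191776 -0.2043686 ]
t 0.15 pos [0.2666 0.5371 0.2445] yawx 63.6 z [-0.001 -0.001 -1.   ] F [ 0.1 -0.7  0.2] w 0.0856 q [ 1.02  0.13  1.49 -0.    1.52 -0.09]
shift [-0.6667  1.014   0.4157] turn [9.0000e-04 1.7000e-03 1.4133e+00] dist 0.3848
```

Request:
{"op": "send_rows", "data": {"plan": [[[-0.1, 0.14, 0], [0, 0, 0.19], 85], [[-0.2, 0.29, 0], [0, 0, 0.38], 85], [[-0.3, 0.43, 0], [0, 0, 0.57], 70], [[-0.38, 0.57, 0], [0, 0, 0.76], 70], [[-0.46, 0.7, 0], [0, 0, 0.95], 70], [[-0.46, 0.7, 0], [0, 0, 0.95], 70], [[-0.46, 0.7, 0], [0, 0, 0.95], 70]], "newtons": 40}}

```text
time_s: 0.85
tool_pos: [0.3939, 0.319, 0.2445]
orientation: [3.089, 0.565, -0.002]
ft_force: [-0.4, 0.7, 0.1]
grip_width: 0.0699
```

Run:
```python
from h import *
st(); go((0.4497,0.2226,0.12),0)
```

```text
t 0.85 pos [0.3939 0.319  0.2445] yawx 20.73 z [-0.001 -0.001 -1.   ] F [-0.4  0.7  0.1] w 0.0699 q [ 0.58 -0.12  1.74 -0.    1.52  0.22]
shift [0.0607 0.3662 0.4153] turn [0.0012 0.0015 0.4608] dist 0.1671
```

Request:
{"op": "send_rows", "data": {"plan": [[[0.02, 0.12, 0.13], [0, 0, 0.18], 70], [[0.04, 0.24, 0.27], [0, 0, 0.36], 70], [[0.061, 0.366, 0.4], [0, 0, 0.461], 70], [[0.061, 0.366, 0.4], [0, 0, 0.461], 70], [[0.061, 0.366, 0.4], [0, 0, 0.461], 70]]}}

```text
time_s: 1.35
tool_pos: [0.4482, 0.2223, 0.1222]
orientation: [3.139, 0.002, -0.009]
ft_force: [0.7, 1.1, 0.3]
grip_width: 0.0698
```

Run:
```python
from h import *
st(); p=optics.camera_params('wrist'); im=optics.read_camera('wrist'); cv2.imwrite('pics/w1.png',im)
for c,a,rr in blobs(im,(0,90,80),(14,255,255),30): print(c,a,ray('wrist',*c,0.046,p))
go((0.4497,0.2226,0.027),0)
```

```text
t 1.35 pos [0.4482 0.2223 0.1222] yawx 0.07 z [-0.006 -0.003 -1.   ] F [0.7 1.1 0.3] w 0.0698 q [ 0.36 -0.04  1.89 -0.    1.29  0.36]
[322.13351499 217.94277929] 734 [0.44848169 0.22333211 0.046     ]
[341.02083333 370.71527778] 144 [0.46251841 0.10434169 0.046     ]
shift [0.0032 0.0029 0.3243] turn [0.0014 0.0035 0.0022] dist 0.0973
```

View pics/w1.png

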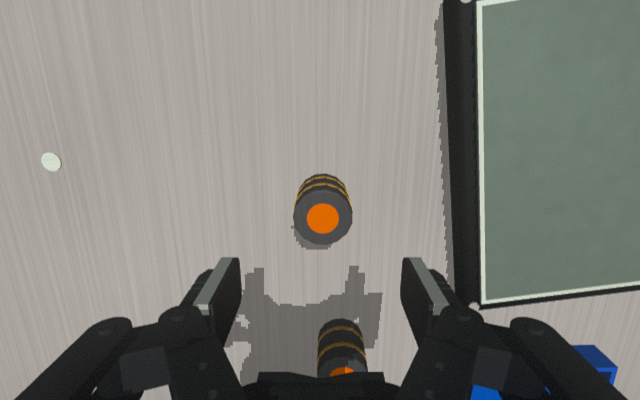

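The part under the gripper has its orange spot at (322,218), which matches the other views to about 1 mm. Next I'll go down and grip it.

Request:
{"op": "send_rows", "data": {"plan": [[[0.002, 0, 0.15], [0, 0, 0], 70], [[0.002, 0, 0.31], [0, 0, 0], 70], [[0.002, 0, 0.31], [0, 0, 0], 34], [[0.002, 0, 0.31], [0, 0, 0], 34], [[0.002, 0, 0.31], [0, 0, 0], 34], [[0.002, 0, 0.31], [0, 0, 0], 34], [[0.002, 0, 0.31], [0, 0, 0], 34], [[0.002, 0, 0.31], [0, 0, 0], 34]], "newtons": 50}}

```text
time_s: 2.2
tool_pos: [0.4511, 0.2245, 0.0337]
orientation: [-3.141, -0.003, -0.001]
ft_force: [-2.1, 2.1, 9.0]
grip_width: 0.0368
```

Run:
```python
from h import *
st()
```

```text
t 2.2 pos [0.4511 0.2245 0.0337] yawx 0.1 z [ 0.001  0.001 -1.   ] F [-2.1  2.1  9. ] w 0.0368 q [0.36 0.09 1.94 0.   1.11 0.36]
```

Request:
{"op": "send_rows", "data": {"plan": [[[0, 0, -0.15], [0, 0, 0], 34], [[0, 0, -0.27], [0, 0, 0], 34], [[0.12, -0.08, -0.27], [0, 0, -0.1], 34], [[0.26, -0.16, -0.27], [0, 0, -0.18], 34], [[0.4, -0.24, -0.27], [0, 0, -0.18], 34], [[0.51, -0.32, -0.27], [0, 0, -0.18], 34], [[0.51, -0.32, -0.27], [0, 0, -0.18], 34], [[0.51, -0.32, -0.27], [0, 0, -0.18], 34]]}}

```text
time_s: 3.0
tool_pos: [0.6037, 0.3206, 0.1138]
orientation: [-3.133, -0.225, 0.002]
ft_force: [-0.1, -0.2, -2.9]
grip_width: 0.0364
```

Run:
```python
from h import *
st(); go((0.605,0.3205,0.0650),np.radians(8.4))
p=optics.camera_params('wrist'); im=optics.read_camera('wrist'); cv2.imwrite('pics/w2.png',im)
```

```text
t 3.0 pos [0.6037 0.3206 0.1138] yawx 8.21 z [-0.001 -0.    -1.   ] F [-0.1 -0.2 -2.9] w 0.0364 q [0.41 0.44 1.36 0.   1.34 0.27]
shift [0.0044 0.0009 0.1625] turn [-0.0001  0.0013 -0.0043] dist 0.0488
```

View pics/w2.png

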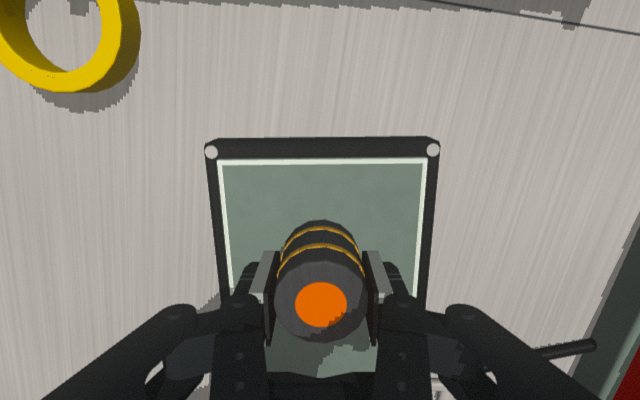

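The part is held upright, centred across the plate and aligned with its edges. Next I'll lower it, let go and rise.

Request:
{"op": "send_rows", "data": {"plan": [[[0.004, 0, 0.08], [0, 0, 0], 34], [[0.004, 0, 0.14], [0, 0, 0], 34], [[0.004, 0, 0.16], [0, 0, 0], 34], [[0.004, 0, 0.16], [0, 0, 0], 34], [[0.004, 0, 0.16], [0, 0, 0], 60], [[0.004, 0, 0.16], [0, 0, 0], 60], [[0.004, 0, 0.16], [0, 0, 0], 60], [[0.004, 0, 0.05], [0, 0, 0], 60]]}}

```text
time_s: 3.85
tool_pos: [0.6013, 0.319, 0.0946]
orientation: [3.131, 0.224, -0.014]
ft_force: [-0.5, -0.4, -0.6]
grip_width: 0.0601
```

Request:
{"op": "send_rows", "data": {"plan": [[[0, 0, -0.15], [0, 0, 0], 65], [[0, 0, -0.25], [0, 0, 0], 65], [[0, 0, -0.25], [0, 0, 0], 65]]}}

```text
time_s: 4.15
tool_pos: [0.6054, 0.3208, 0.1775]
orientation: [-3.132, -0.225, -0.003]
ft_force: [0.1, 1.0, 1.2]
grip_width: 0.0644
```

Run:
```python
from h import *
st(); go((0.4648,0.0973,0.14),0)
p=optics.camera_params('wrist'); im=optics.read_camera('wrist'); cv2.imwrite('pics/w3.png',im)
t=optics.read_camera('top'); cv2.imwrite('pics/top1.png',t)
for c,a,rr in blobs(t,(0,90,80),(14,255,255),6,(150,160,360,290)): print('top',c,a,ray('top',*c,0.046),ray('top',*c,0.076))
```

```text
t 4.15 pos [0.6054 0.3208 0.1775] yawx 8.2 z [ 0.002  0.001 -1.   ] F [0.1 1.  1.2] w 0.0644 q [0.41 0.39 1.3  0.   1.44 0.27]
shift [-0.5704  0.6707  0.1231] turn [-0.0015 -0.0028  0.1823] dist 0.2667
top [200.63043478 200.89130435] 46 [0.61087789 0.32660527 0.046     ] [0.6046454  0.31731653 0.076     ]
top [275.97435897 251.74358974] 39 [0.46447185 0.09750397 0.046     ] [0.46224174 0.0944783  0.076     ]
top [338.54761905 251.0952381 ] 42 [ 0.46948785 -0.08355634  0.046     ] [ 0.46712061 -0.08163226  0.076     ]
```

View pics/w3.png

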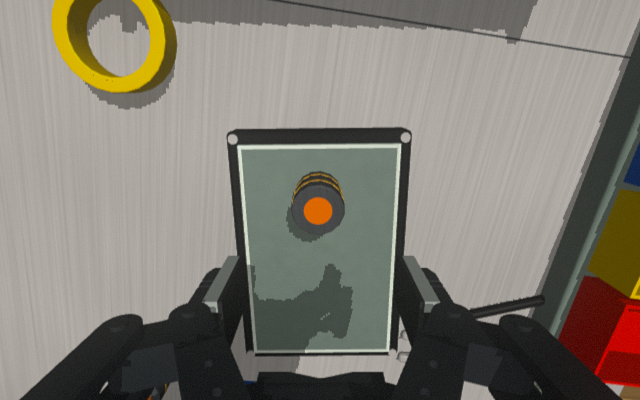

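The first part now stands on the plate at (318,211). It is centred across the plate and well inside the line. Now the second part.

Request:
{"op": "send_rows", "data": {"plan": [[[-0.1, 0.12, 0], [0, 0, 0.1], 65], [[-0.21, 0.24, 0], [0, 0, 0.18], 65], [[-0.31, 0.36, 0.02], [0, 0, 0.18], 65], [[-0.41, 0.48, 0.06], [0, 0, 0.18], 65], [[-0.5, 0.59, 0.1], [0, 0, 0.18], 65], [[-0.57, 0.67, 0.12], [0, 0, 0.18], 65], [[-0.57, 0.67, 0.12], [0, 0, 0.18], 65], [[-0.57, 0.67, 0.12], [0, 0, 0.18], 65]]}}

```text
time_s: 5.05
tool_pos: [0.4613, 0.0958, 0.1357]
orientation: [3.14, 0.0, -0.011]
ft_force: [-0.0, 0.1, 0.2]
grip_width: 0.0652
```

Run:
```python
from h import *
st(); p=optics.camera_params('wrist'); im=optics.read_camera('wrist'); cv2.imwrite('pics/w4.png',im)
for c,a,rr in blobs(im,(0,90,80),(14,255,255),30): print(c,a,ray('wrist',*c,0.046,p))
go((0.4645,0.0977,0.031),0)
```

```text
t 5.05 pos [0.4613 0.0958 0.1357] yawx 0.01 z [-0.007 -0.002 -1.   ] F [-0.   0.1  0.2] w 0.0652 q [ 0.1  -0.14  1.96 -0.    1.33  0.1 ]
[325.63688761 208.6815562 ] 694 [0.46381886 0.09847309 0.046     ]
shift [ 0.01   -0.0047  0.351 ] turn [0.002  0.0072 0.0015] dist 0.1054
```

Request:
{"op": "send_rows", "data": {"plan": [[[0.005, 0, 0.15], [0, 0, 0], 65], [[0.01, -0.005, 0.3], [0, 0, 0], 65], [[0.01, -0.005, 0.35], [0, 0, 0], 65], [[0.01, -0.005, 0.35], [0, 0, 0], 34], [[0.01, -0.005, 0.35], [0, 0, 0], 34], [[0.01, -0.005, 0.35], [0, 0, 0], 34], [[0.01, -0.005, 0.35], [0, 0, 0], 34], [[0.01, -0.005, 0.35], [0, 0, 0], 34]]}}

```text
time_s: 5.9
tool_pos: [0.4653, 0.0979, 0.0323]
orientation: [3.14, 0.002, -0.006]
ft_force: [-0.4, 0.2, -2.7]
grip_width: 0.0369
```

Run:
```python
from h import *
st(); go((0.6144,0.2563,0.115),np.radians(8.4))
```

```text
t 5.9 pos [0.4653 0.0979 0.0323] yawx 0.07 z [-0.004 -0.001 -1.   ] F [-0.4  0.2 -2.7] w 0.0369 q [ 0.1   0.02  2.02 -0.    1.11  0.1 ]
shift [ 0.4966 -0.527  -0.2783] turn [ 0.0015  0.0049 -0.1851] dist 0.2327
```

Request:
{"op": "send_rows", "data": {"plan": [[[0, 0, -0.15], [0, 0, 0], 34], [[0, 0, -0.28], [0, 0, 0], 34], [[0.1, -0.11, -0.29], [0, 0, -0.1], 34], [[0.2, -0.22, -0.29], [0, 0, -0.18], 34], [[0.31, -0.33, -0.29], [0, 0, -0.18], 34], [[0.41, -0.44, -0.29], [0, 0, -0.18], 34], [[0.497, -0.527, -0.28], [0, 0, -0.18], 34], [[0.497, -0.527, -0.28], [0, 0, -0.18], 34]]}}

```text
time_s: 6.7
tool_pos: [0.616, 0.2593, 0.1137]
orientation: [3.133, 0.227, -0.007]
ft_force: [-1.8, -0.6, -2.6]
grip_width: 0.0367
```

Run:
```python
from h import *
st(); go((0.6144,0.2563,0.064),np.radians(8.4))
```

```text
t 6.7 pos [0.616  0.2593 0.1137] yawx 8.29 z [-0.004 -0.001 -1.   ] F [-1.8 -0.6 -2.6] w 0.0367 q [0.32 0.41 1.41 0.   1.33 0.18]
shift [-0.0058  0.0092  0.1658] turn [ 0.0001  0.0057 -0.0026] dist 0.0499
```

Request:
{"op": "send_rows", "data": {"plan": [[[-0.006, 0.009, 0.08], [0, 0, 0], 34], [[-0.006, 0.009, 0.14], [0, 0, 0], 34], [[-0.006, 0.009, 0.164], [0, 0, 0], 34], [[-0.006, 0.009, 0.164], [0, 0, 0], 34], [[-0.006, 0.009, 0.164], [0, 0, 0], 60], [[-0.006, 0.009, 0.164], [0, 0, 0], 60], [[-0.006, 0.009, 0.164], [0, 0, 0], 60], [[-0.006, 0.009, 0.05], [0, 0, 0], 60]]}}

```text
time_s: 7.5
tool_pos: [0.611, 0.2551, 0.0938]
orientation: [3.131, 0.226, -0.021]
ft_force: [0.2, 0.2, -0.9]
grip_width: 0.0598
```

Request:
{"op": "send_rows", "data": {"plan": [[[0, 0, -0.15], [0, 0, 0], 65], [[0, 0, -0.25], [0, 0, 0], 65], [[0, 0, -0.25], [0, 0, 0], 65]]}}

```text
time_s: 7.8
tool_pos: [0.6155, 0.2565, 0.1765]
orientation: [-3.133, -0.227, 0.004]
ft_force: [0.9, 0.2, 1.0]
grip_width: 0.0649
```

Run:
```python
from h import *
st(); go((0.4693,-0.0832,0.14),0)
p=optics.camera_params('wrist'); im=optics.read_camera('wrist'); cv2.imwrite('pics/w5.png',im)
for c,a,rr in blobs(im,(0,90,80),(14,255,255),30): print(c,a,ray('wrist',*c,0.076,p))
t=optics.read_camera('top'); cv2.imwrite('pics/top2.png',t)
for c,a,rr in blobs(t,(0,90,80),(14,255,255),6,(150,160,360,290)): print('top',c,a,ray('top',*c,0.046),ray('top',*c,0.076))
```

```text
t 7.8 pos [0.6155 0.2565 0.1765] yawx 8.27 z [-0.002 -0.    -1.   ] F [0.9 0.2 1. ] w 0.0649 q [0.32 0.35 1.36 0.   1.43 0.17]
shift [-0.645   1.0505  0.1228] turn [-0.0002  0.0029  0.1838] dist 0.3716
[316.93277311 117.65266106] 357 [0.60401808 0.31654286 0.076     ]
[318.05783866 208.14916286] 657 [0.61340209 0.25581678 0.076     ]
[612.62012095 264.94392523] 5457 [0.83343359 0.24335613 0.076     ]
top [222.44444444 198.06666667] 45 [0.62060039 0.26244631 0.046     ] [0.61410211 0.25491152 0.076     ]
top [338.44444444 251.06666667] 45 [ 0.4695651  -0.08325715  0.046     ] [ 0.46719575 -0.08134125  0.076     ]
```

View pics/w5.png

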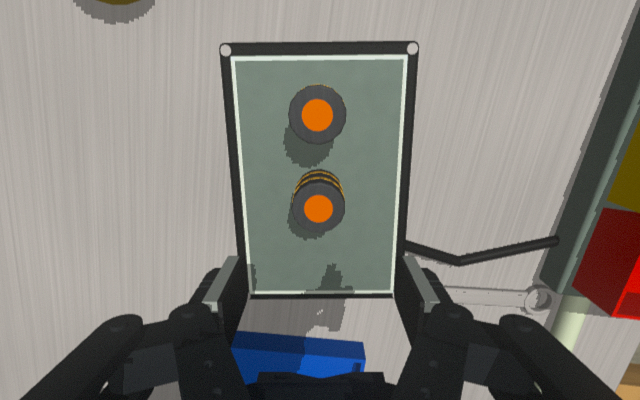

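Two parts stand on the plate, at (317,115) and (318,208). Next is the third, near (0.4693, -0.083).

Request:
{"op": "send_rows", "data": {"plan": [[[-0.09, 0.14, 0], [0, 0, 0.1], 65], [[-0.17, 0.28, 0], [0, 0, 0.18], 65], [[-0.25, 0.42, 0.02], [0, 0, 0.18], 65], [[-0.34, 0.56, 0.06], [0, 0, 0.18], 65], [[-0.43, 0.7, 0.1], [0, 0, 0.18], 65], [[-0.51, 0.84, 0.1], [0, 0, 0.18], 65], [[-0.6, 0.98, 0.11], [0, 0, 0.18], 65], [[-0.63, 1.0, 0.12], [0, 0, 0.18], 65]]}}

```text
time_s: 8.7
tool_pos: [0.4661, -0.0721, 0.1353]
orientation: [3.138, -0.001, -0.02]
ft_force: [-0.5, -0.0, -0.4]
grip_width: 0.0646
```

Run:
```python
from h import *
st(); p=optics.camera_params('wrist'); im=optics.read_camera('wrist'); cv2.imwrite('pics/w6.png',im)
for c,a,rr in blobs(im,(0,90,80),(14,255,255),30): print(c,a,ray('wrist',*c,0.046,p))
st();go((0.469,-0.083,0.031),0)
```

```text
t 8.7 pos [ 0.4661 -0.0721  0.1353] yawx -0.04 z [-0.012 -0.003 -1.   ] F [-0.5 -0.  -0.4] w 0.0646 q [-0.26 -0.13  1.95 -0.01  1.33 -0.26]
[325.55967078 227.29218107] 486 [ 0.46808438 -0.08266092  0.046     ]
t 8.75 pos [ 0.4656 -0.0712  0.1347] yawx -0.05 z [-0.014 -0.002 -1.   ] F [ 0.6 -1.2 -1.1] w 0.0652 q [-0.26 -0.13  1.95 -0.01  1.33 -0.25]
shift [0.0162 0.0386 0.3456] turn [ 0.0031  0.0173 -0.0011] dist 0.1044
```

Request:
{"op": "send_rows", "data": {"plan": [[[0.01, 0.03, 0.12], [0, 0.015, 0], 65], [[0.014, 0.038, 0.26], [0, 0.015, 0], 65], [[0.014, 0.038, 0.345], [0, 0.015, 0], 65], [[0.014, 0.038, 0.345], [0, 0.015, 0], 34], [[0.014, 0.038, 0.345], [0, 0.015, 0], 34], [[0.014, 0.038, 0.345], [0, 0.015, 0], 34], [[0.014, 0.038, 0.345], [0, 0.015, 0], 34], [[0.014, 0.038, 0.345], [0, 0.015, 0], 34]]}}

```text
time_s: 9.55
tool_pos: [0.4693, -0.0829, 0.0324]
orientation: [3.139, -0.001, 0.0]
ft_force: [-1.2, 0.9, -1.9]
grip_width: 0.0366
```

Run:
```python
from h import *
st(); go((0.624,0.192,0.115),np.radians(8.4))
```

```text
t 9.55 pos [ 0.4693 -0.0829  0.0324] yawx -0.03 z [ 0.    -0.003 -1.   ] F [-1.2  0.9 -1.9] w 0.0366 q [-0.28  0.02  2.02 -0.    1.1  -0.28]
shift [ 0.5152 -0.9158 -0.2779] turn [ 0.0039 -0.     -0.1873] dist 0.3261
```

Request:
{"op": "send_rows", "data": {"plan": [[[0, 0, -0.15], [0, 0, 0], 34], [[0, 0, -0.28], [0, 0, 0], 34], [[0.07, -0.13, -0.29], [0, 0, -0.1], 34], [[0.14, -0.26, -0.29], [0, 0, -0.18], 34], [[0.22, -0.4, -0.29], [0, 0, -0.18], 34], [[0.3, -0.54, -0.29], [0, 0, -0.18], 34], [[0.38, -0.68, -0.29], [0, 0, -0.18], 34], [[0.45, -0.8, -0.29], [0, 0, -0.18], 34]]}}

```text
time_s: 10.35
tool_pos: [0.6054, 0.1598, 0.1194]
orientation: [3.131, 0.222, 0.002]
ft_force: [0.5, -0.9, -2.9]
grip_width: 0.0365
```

Run:
```python
from h import *
st(); go((0.624,0.192,0.115),np.radians(8.4))
```

```text
t 10.35 pos [0.6054 0.1598 0.1194] yawx 8.11 z [ 0.001 -0.003 -1.   ] F [ 0.5 -0.9 -2.9] w 0.0365 q [ 0.18  0.29  1.54 -0.    1.31  0.04]
shift [ 0.0764 -0.0976  0.0146] turn [ 0.0035 -0.0014 -0.0066] dist 0.0374
```

Request:
{"op": "send_rows", "data": {"plan": [[[0.05, -0.06, 0.01], [0, 0, 0], 34], [[0.076, -0.097, 0.05], [0, 0, 0], 34], [[0.076, -0.097, 0.12], [0, 0, 0], 34], [[0.076, -0.097, 0.17], [0, 0, 0], 34], [[0.076, -0.097, 0.182], [0, 0, 0], 34], [[0.076, -0.097, 0.182], [0, 0, 0], 34], [[0.076, -0.097, 0.182], [0, 0, 0], 60], [[0.076, -0.097, 0.182], [0, 0, 0], 60]]}}

```text
time_s: 11.15
tool_pos: [0.6253, 0.1916, 0.0668]
orientation: [3.132, 0.221, 0.007]
ft_force: [-0.8, -0.0, 0.3]
grip_width: 0.06
```

Request:
{"op": "send_rows", "data": {"plan": [[[0, 0, 0], [0, 0, 0], 60], [[0, 0, -0.15], [0, 0, 0], 65], [[0, 0, -0.3], [0, 0, 0], 65], [[0, 0, -0.35], [0, 0, 0], 65], [[0, 0, -0.35], [0, 0, 0], 65]]}}

```text
time_s: 11.65
tool_pos: [0.6277, 0.1924, 0.1776]
orientation: [3.133, 0.221, 0.021]
ft_force: [-0.2, -0.4, 0.5]
grip_width: 0.0651
```

Run:
```python
from h import *
st()
p=optics.camera_params('wrist'); im=optics.read_camera('wrist'); cv2.imwrite('pics/w7.png',im)
for c,a,rr in blobs(im,(0,90,80),(14,255,255),30): print(c,a,ray('wrist',*c,0.076,p))
t=optics.read_camera('top'); cv2.imwrite('pics/top3.png',t)
for c,a,rr in blobs(t,(0,90,80),(14,255,255),6,(150,160,360,290)): print('top',c,a,ray('top',*c,0.046),ray('top',*c,0.076))
go((0.612,-0.308,0.2),np.radians(81.6))
go((0.612,-0.1,0.2),np.radians(45))
```

```text
t 11.65 pos [0.6277 0.1924 0.1776] yawx 8.07 z [ 0.013  0.    -1.   ] F [-0.2 -0.4  0.5] w 0.0651 q [ 0.22  0.31  1.41 -0.    1.41  0.08]
[308.47457627  12.06779661] 59 [0.60470635 0.3122479  0.076     ]
[312.00323625 113.87378641] 309 [0.61455061 0.25434314 0.076     ]
[616.28086486 184.15913514] 4625 [0.8298054 0.2366776 0.076    ]
[312.98598949 209.09982487] 571 [0.62380907 0.19020336 0.076     ]
top [222.44444444 198.06666667] 45 [0.62060039 0.26244631 0.046     ] [0.61410211 0.25491152 0.076     ]
top [200.63043478 200.89130435] 46 [0.61087789 0.32660527 0.046     ] [0.6046454  0.31731653 0.076     ]
shift [-0.2765  1.6437 -0.0904] turn [ 0.0069 -0.0038 -1.634 ] dist 0.5008
shift [-0.1791  0.9572 -0.0915] turn [ 0.0051 -0.0055 -0.8206] dist 0.2934
```

View pics/w7.png

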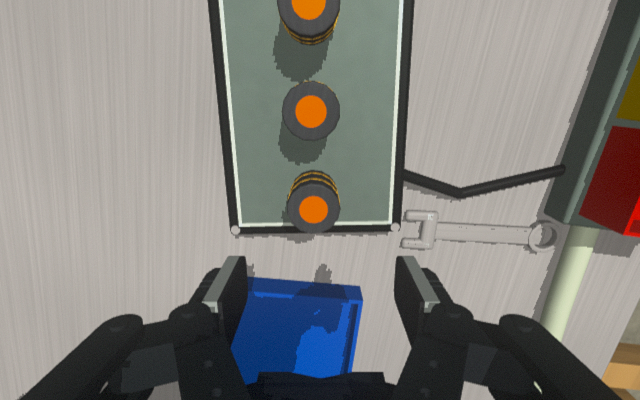

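All three parts stand on the plate. The third is at (313,209), about 16 mm inside the line. Now over to the selector.

Request:
{"op": "send_rows", "data": {"plan": [[[-0.03, 0.14, -0.04], [0, 0, -0.15], 60], [[-0.06, 0.28, -0.09], [0, 0, -0.3], 60], [[-0.08, 0.42, -0.09], [0, 0, -0.45], 60], [[-0.11, 0.56, -0.09], [0, 0, -0.6], 60], [[-0.14, 0.7, -0.09], [0, 0, -0.75], 60], [[-0.16, 0.84, -0.09], [0, 0, -0.9], 60], [[-0.18, 0.96, -0.09], [0, 0, -0.98], 60], [[-0.18, 0.98, -0.09], [0, 0, -0.98], 60]]}}

```text
time_s: 12.55
tool_pos: [0.611, -0.1108, 0.197]
orientation: [2.821, 1.377, 0.001]
ft_force: [0.1, -0.1, 0.2]
grip_width: 0.0602
```

Run:
```python
from h import *
st()
go((0.611,-0.306,0.2),np.radians(81.6))
```

```text
t 12.55 pos [ 0.611  -0.1108  0.197 ] yawx 52.05 z [ 0.002 -0.002 -1.   ] F [ 0.1 -0.1  0.2] w 0.0602 q [-0.26  0.21  1.49 -0.    1.44 -1.17]
shift [-0.5132  0.4    -0.0086] turn [ 0.0032  0.0015 -0.6566] dist 0.1952
```

Request:
{"op": "send_rows", "data": {"plan": [[[-0.11, 0.09, 0], [0, 0, -0.15], 60], [[-0.22, 0.18, 0], [0, 0, -0.3], 60], [[-0.33, 0.27, 0], [0, 0, -0.45], 60], [[-0.43, 0.34, 0], [0, 0, -0.6], 60], [[-0.513, 0.4, -0.009], [0, 0, -0.657], 60], [[-0.513, 0.4, -0.009], [0, 0, -0.657], 60], [[-0.513, 0.4, -0.009], [0, 0, -0.657], 60]]}}

```text
time_s: 13.25
tool_pos: [0.6104, -0.3055, 0.1981]
orientation: [-2.38, -2.05, 0.001]
ft_force: [-0.8, 0.3, -0.3]
grip_width: 0.0597
```

Run:
```python
from h import *
st()
p=optics.camera_params('wrist'); im=optics.read_camera('wrist'); cv2.imwrite('pics/w8.png',im)
for lo,hi,z,nm in (((170,120,60),(180,255,255),.091,'red'),((0,120,60),(8,255,255),.091,'red'),((15,100,80),(32,255,255),.073,'yel')):
  for c,a,rr in blobs(im,lo,hi,30): print(nm,c,a,rr,ray('wrist',*c,z,p))
```

```text
t 13.25 pos [ 0.6104 -0.3055  0.1981] yawx 81.48 z [-0. -0. -1.] F [-0.8  0.3 -0.3] w 0.0597 q [-0.54  0.38  1.29 -0.    1.48 -1.96]
red [321.62824675 197.24837662] 1232 ((321.7081604003906, 196.1692657470703), (20.771968841552734, 66.6200180053711), 3.5763344764709473) [ 0.60494005 -0.30381652  0.091     ]
red [365.44444444 178.1372549 ] 153 ((365.5, 178.0), (10.0, 15.0), 90.0) [ 0.59572273 -0.27151619  0.091     ]
yel [351.31137725 151.58682635] 167 ((351.25, 151.75001525878906), (9.899494171142578, 16.26345443725586), 45.0) [ 0.57894716 -0.2778351   0.073     ]
yel [457.52582705 194.76784678] 1723 ((457.5, 194.5), (45.25482940673828, 46.66904067993164), 45.0) [ 0.62380309 -0.20180345  0.073     ]
yel [ 56.25637704 278.52244807] 22385 ((69.99998474121094, 289.9999694824219), (139.99996948242188, 217.99996948242188), 0.0) [ 0.64688035 -0.53111919  0.073     ]
yel [112.73584906 383.60377358] 53 ((112.49996948242188, 383.9999694824219), (3.605551242828369, 16.641006469726562), 33.690067291259766) [ 0.75834211 -0.52050775  0.073     ]
```

View pics/w8.png

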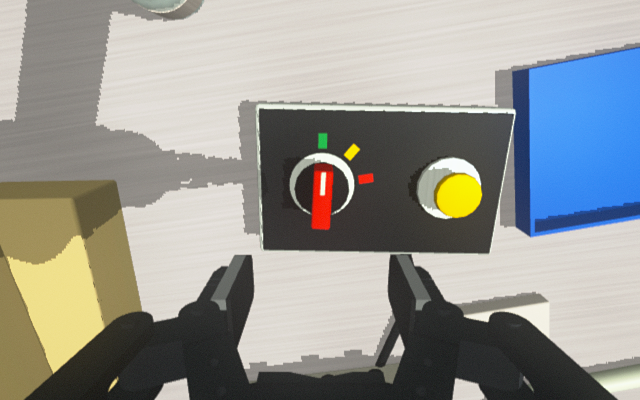

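Run:
```python
from h import *
im=cv2.imread('pics/w8.png'); p=optics.camera_params('wrist')
cv2.imwrite('pics/z3.png',cv2.resize(im[90:260,250:520],None,fx=2.9,fy=2.9,interpolation=cv2.INTER_CUBIC))
print('cam',-p['view'][:3,:3].T@p['view'][:3,3])
print('ring',ray('wrist',321.5,184,0.045,p),ray('wrist',450,188,0.045,p))
for P in((.6085,-.3057,.091),(.6085,-.3057,.061)): print(proj('wrist',P,p))
for uv in ((322,166),(322,230)): print(ray('wrist',*uv,.091,p),ray('wrist',*uv,.061,p))
g=ray('wrist',322,141,.045,p); print('green',g)
st()
```

```text
cam [ 0.5347279  -0.29340745  0.32734484]
ring [ 0.60757012 -0.30330138  0.045     ] [ 0.62699862 -0.19676798  0.045     ]
[318.5736107  201.98380531]
[318.75600382 190.6187444 ]
[ 0.58304908 -0.29946266  0.091     ] [ 0.58918264 -0.30023127  0.061     ]
[ 0.63015144 -0.30643021  0.091     ] [ 0.64226385 -0.30808324  0.061     ]
green [ 0.57214975 -0.29763774  0.045     ]
t 13.3 pos [ 0.6107 -0.3047  0.1984] yawx 81.56 z [-0. -0. -1.] F [-1.3  0.4 -1.2] w 0.06 q [-0.54  0.38  1.29 -0.    1.48 -1.96]
```

View pics/z3.png

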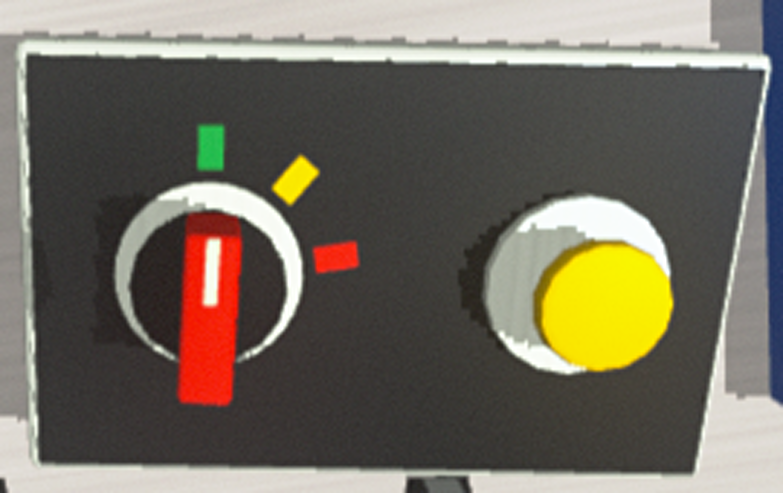

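The bar's top face is centred at about (322,200) in the wrist picture, with its pointer at green, so the selector is near (0.608, -0.3035). I'll descend and grip the bar.

Run:
```python
from h import *
go((0.608,-0.3035,0.081),np.radians(81.6))
```

```text
shift [ 0.0026 -0.0094  0.3913] turn [-0.0002  0.0002 -0.001 ] dist 0.1174
```

Request:
{"op": "send_rows", "data": {"plan": [[[0.003, -0.009, 0.13], [0, 0, 0], 50], [[0.003, -0.009, 0.26], [0, 0, 0], 50], [[0.003, -0.009, 0.35], [0, 0, 0], 50], [[0.003, -0.009, 0.39], [0, 0, 0], 50], [[0.003, -0.009, 0.39], [0, 0, 0], 50], [[0.003, -0.009, 0.39], [0, 0, 0], 50]]}}

```text
time_s: 13.9
tool_pos: [0.6091, -0.303, 0.0828]
orientation: [2.377, 2.052, 0.0]
ft_force: [-0.2, 0.5, 0.6]
grip_width: 0.0501
```

Run:
```python
from h import *
st();go((0.608,-0.3035,0.081),np.radians(81.6))
p=optics.camera_params('wrist'); im=optics.read_camera('wrist'); cv2.imwrite('pics/w9.png',im)
```

```text
t 13.9 pos [ 0.6091 -0.303   0.0828] yawx 81.59 z [ 0.001 -0.001 -1.   ] F [-0.2  0.5  0.6] w 0.0501 q [-0.54  0.46  1.4  -0.    1.28 -1.96]
shift [-0.002  -0.0033  0.006 ] turn [ 0.0016  0.0009 -0.0002] dist 0.0021
```

View pics/w9.png

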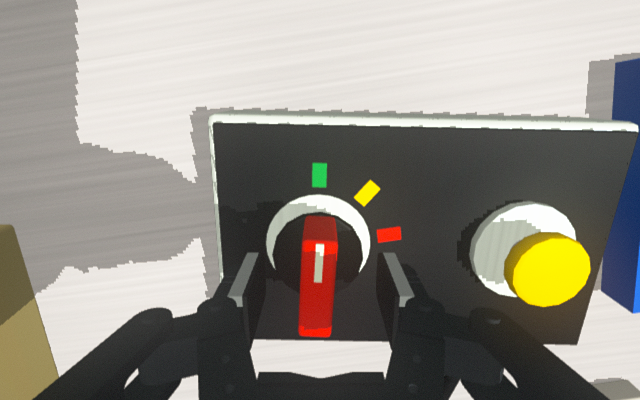

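The bar, at (318,285), lies midway between the jaws and parallel to them. Closing now.

Request:
{"op": "send_rows", "data": {"plan": [[[-0.002, -0.003, 0], [0, 0, 0], 10], [[-0.002, -0.003, 0], [0, 0, 0], 10], [[-0.002, -0.003, 0], [0, 0, 0], 10], [[-0.002, -0.003, 0], [0, 0, 0], 10], [[-0.002, -0.003, 0], [0, 0, 0], 10], [[-0.002, -0.003, 0], [0, 0, 0], 10]], "newtons": 50}}

```text
time_s: 14.55
tool_pos: [0.6093, -0.3046, 0.0846]
orientation: [2.375, 2.049, 0.002]
ft_force: [2.1, -1.2, 3.9]
grip_width: 0.0132
```

Run:
```python
from h import *
st();go((0.608,-0.3035,0.081),np.radians(81.6))
```

```text
t 14.55 pos [ 0.6093 -0.3046  0.0846] yawx 81.58 z [ 0.004 -0.003 -1.   ] F [ 2.1 -1.2  3.9] w 0.0132 q [-0.54  0.46  1.4  -0.    1.28 -1.96]
shift [ 0.0029 -0.0049  0.0119] turn [ 0.0061  0.0028 -0.0005] dist 0.004
```

Request:
{"op": "send_rows", "data": {"plan": [[[0, 0, 0.015], [0, 0, 0], 10], [[0, 0, 0.03], [0, 0, 0], 10], [[0, 0, 0.04], [0, 0, 0], 10], [[0, 0, 0.04], [0, 0, 0], 10]]}}

```text
time_s: 14.95
tool_pos: [0.6103, -0.3049, 0.0773]
orientation: [2.373, 2.048, 0.004]
ft_force: [-10.7, 7.7, 32.0]
grip_width: 0.0127
```

Run:
```python
from h import *
st();go((0.608,-0.3035,0.075),np.radians(81.6))
```

```text
t 14.95 pos [ 0.6103 -0.3049  0.0773] yawx 81.59 z [ 0.006 -0.004 -1.   ] F [-10.7   7.7  32. ] w 0.0127 q [-0.54  0.47  1.4   0.    1.27 -1.96]
shift [ 0.0034 -0.0082  0.0077] turn [ 0.0086  0.0035 -0.0002] dist 0.0035
```

The selector is at its bottom stop. I'll ease the push a little and turn it clockwise.

Request:
{"op": "send_rows", "data": {"plan": [[[0.002, -0.004, 0.015], [0, 0, 0.15], 10], [[0.002, -0.004, 0.015], [0, 0, 0.3], 10], [[0.002, -0.004, 0.015], [0, 0, 0.45], 10], [[0.002, -0.004, 0.015], [0, 0, 0.6], 10], [[0.002, -0.004, 0.015], [0, 0, 0.75], 10], [[0.002, -0.004, 0.015], [0, 0, 0.9], 10], [[0.002, -0.004, 0.015], [0, 0, 0.9], 10]]}}

```text
time_s: 15.65
tool_pos: [0.6095, -0.3059, 0.0773]
orientation: [2.936, 1.092, 0.007]
ft_force: [-12.7, 1.5, 28.6]
grip_width: 0.0129
```

Run:
```python
from h import *
st();go((0.608,-0.3045,0.075),np.radians(1.4)); print(monitor.state()['ft_torque'])
```

```text
t 15.65 pos [ 0.6095 -0.3059  0.0773] yawx 40.82 z [ 0.007 -0.007 -1.   ] F [-12.7   1.5  28.6] w 0.0129 q [-0.54  0.46  1.4  -0.    1.27 -1.25]
shift [-0.0006 -0.0069  0.0077] turn [ 0.0118 -0.0058  0.8761] dist 0.0031
[ 0.19586898  2.23228593 -0.01296152]
```

Request:
{"op": "send_rows", "data": {"plan": [[[0, -0.003, 0.012], [0, 0, 0.15], 10], [[0, -0.003, 0.012], [0, 0, 0.3], 10], [[0, -0.003, 0.012], [0, 0, 0.45], 10], [[0, -0.003, 0.012], [0, 0, 0.6], 10], [[0, -0.003, 0.012], [0, 0, 0.75], 10], [[0, -0.003, 0.012], [0, 0, 0.88], 10], [[0, -0.003, 0.012], [0, 0, 0.88], 10], [[0, -0.003, 0.012], [0, 0, 0.88], 10]]}}

```text
time_s: 16.45
tool_pos: [0.6082, -0.3064, 0.0774]
orientation: [3.133, 0.033, 0.01]
ft_force: [-14.0, 2.6, 28.1]
grip_width: 0.0126
```

Run:
```python
from h import *
st(); print(monitor.state()['ft_torque'])
p=optics.camera_params('wrist'); im=optics.read_camera('wrist'); cv2.imwrite('pics/w10.png',im)
```

```text
t 16.45 pos [ 0.6082 -0.3064  0.0774] yawx 1.19 z [ 0.006 -0.009 -1.   ] F [-14.    2.6  28.1] w 0.0126 q [-0.54  0.46  1.41 -0.    1.26 -0.56]
[ 0.44753859  2.8747223  -0.0221222 ]
```

View pics/w10.png

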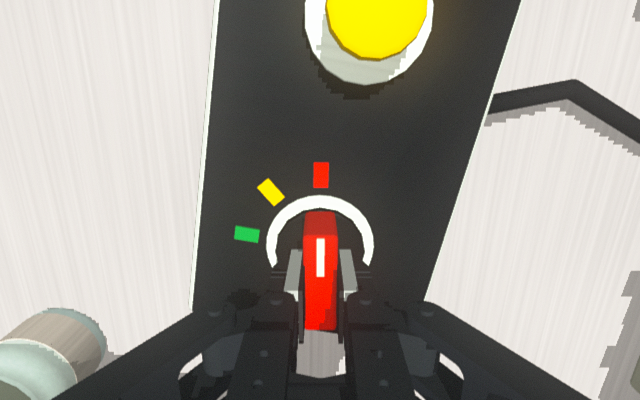

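The pointer at (320,258) is in line with the red mark at (320,175). I'll let it rise, open the jaws and leave.

Request:
{"op": "send_rows", "data": {"plan": [[[0, 0, -0.01], [0, 0, 0], 10], [[0, 0, -0.025], [0, 0, 0], 10], [[0, 0, -0.025], [0, 0, 0], 10], [[0, 0, -0.025], [0, 0, 0], 40], [[0, 0, -0.025], [0, 0, 0], 40], [[0, 0, -0.025], [0, 0, 0], 40], [[0, 0, -0.15], [0, 0, 0], 40], [[0, 0, -0.28], [0, 0, 0], 40]]}}

```text
time_s: 17.3
tool_pos: [0.606, -0.3047, 0.1592]
orientation: [3.136, 0.033, 0.002]
ft_force: [-0.0, -0.2, 0.2]
grip_width: 0.04
```

Run:
```python
from h import *
st(); 
p=optics.camera_params('wrist'); im=optics.read_camera('wrist'); cv2.imwrite('pics/w11.png',im)
for c,a,rr in blobs(im,(15,100,80),(32,255,255),300): print(c,a,rr,ray('wrist',*c,0.073,p))
go((0.624,-0.2015,0.13),np.radians(1.4))
t=optics.read_camera('top')
for c,a,rr in blobs(t,(0,90,80),(14,255,255),6,(150,160,360,290)): print('top',c,a,ray('top',*c,0.076))
```

```text
t 17.3 pos [ 0.606  -0.3047  0.1592] yawx 1.2 z [ 0.001 -0.006 -1.   ] F [-0.  -0.2  0.2] w 0.04 q [-0.54  0.39  1.35 -0.    1.4  -0.56]
[357.56032089  41.1801913 ] 3241 ((357.5, 41.0), (66.0, 61.0), 90.0) [ 0.62475824 -0.20062934  0.073     ]
shift [ 0.0526 -0.3522  0.1287] turn [ 0.0162 -0.0159 -0.0043] dist 0.1136
top [245.5 195. ] 44 [0.62437129 0.18874944 0.076     ]
top [222.52272727 198.09090909] 44 [0.61403441 0.25468072 0.076     ]
top [200.79545455 200.88636364] 44 [0.60466839 0.31684157 0.076     ]
```

View pics/w11.png

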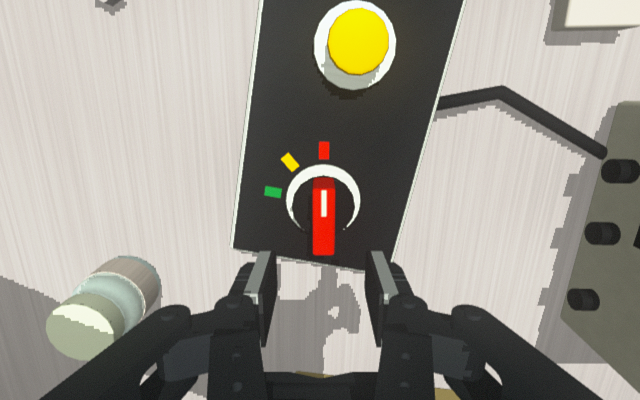

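The selector is at red and the three parts are still on the plate. Next I'll put the shut fingers over the plunger at (358,41).

Request:
{"op": "send_rows", "data": {"plan": [[[0.018, -0.12, 0], [0, 0, 0], 0], [[0.036, -0.24, 0], [0, 0, 0], 0], [[0.054, -0.353, 0], [0, 0, 0], 0], [[0.054, -0.353, 0.05], [0, 0, 0], 0], [[0.054, -0.353, 0.13], [0, 0, 0], 0], [[0.054, -0.353, 0.17], [0, 0, 0], 0], [[0.054, -0.353, 0.17], [0, 0, 0], 0], [[0.054, -0.353, 0.17], [0, 0, 0], 0]]}}

```text
time_s: 18.2
tool_pos: [0.6254, -0.2025, 0.1162]
orientation: [3.127, 0.032, 0.023]
ft_force: [-0.1, -0.1, 0.2]
grip_width: 0.0
```

Run:
```python
from h import *
st(); 
p=optics.camera_params('wrist'); im=optics.read_camera('wrist'); cv2.imwrite('pics/w12.png',im)
go((0.6242,-0.2012,0.077),np.radians(1.4))
```

```text
t 18.2 pos [ 0.6254 -0.2025  0.1162] yawx 1.18 z [ 0.015 -0.014 -1.   ] F [-0.1 -0.1  0.2] w 0.0 q [-0.39  0.35  1.47 -0.01  1.3  -0.41]
shift [-0.0079 -0.0071  0.134 ] turn [ 0.0187 -0.0201 -0.0052] dist 0.0403
```

View pics/w12.png

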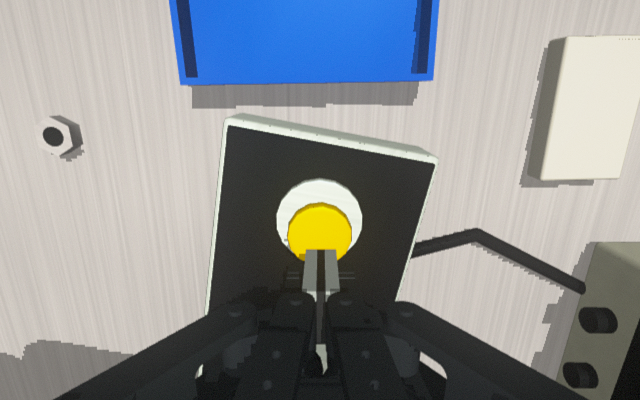

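Request:
{"op": "send_rows", "data": {"plan": [[[-0.008, -0.007, 0.05], [0.018, -0.02, 0], 0], [[-0.008, -0.007, 0.09], [0.018, -0.02, 0], 0], [[-0.008, -0.007, 0.12], [0.018, -0.02, 0], 0], [[-0.008, -0.007, 0.145], [0.018, -0.02, 0], 0], [[-0.008, -0.007, 0.145], [0.018, -0.02, 0], 0], [[-0.008, -0.007, 0.145], [0.018, -0.02, 0], 0], [[-0.008, -0.007, 0.145], [0.018, -0.02, 0], 0]]}}

```text
time_s: 18.95
tool_pos: [0.6245, -0.2015, 0.0769]
orientation: [3.14, 0.032, 0.001]
ft_force: [-12.5, 4.0, 26.5]
grip_width: -0.0002
```

Run:
```python
from h import *
st();
```

```text
t 18.95 pos [ 0.6245 -0.2015  0.0769] yawx 1.18 z [ 0.001 -0.001 -1.   ] F [-12.5   4.   26.5] w -0.0002 q [-0.39  0.41  1.48 -0.    1.26 -0.41]
```

It is at its stop: z = 0.0769 and 26 N. Holding it there for more than a second.

Request:
{"op": "send_rows", "data": {"plan": [[[0, 0, 0.011], [0, 0, 0], 0], [[0, 0, 0.011], [0, 0, 0], 0], [[0, 0, 0.011], [0, 0, 0], 0], [[0, 0, 0.011], [0, 0, 0], 0], [[0, 0, 0.011], [0, 0, 0], 0], [[0, 0, 0.011], [0, 0, 0], 0], [[0, 0, 0.011], [0, 0, 0], 0], [[0, 0, 0.011], [0, 0, 0], 0]]}}

```text
time_s: 19.75
tool_pos: [0.6245, -0.2016, 0.0769]
orientation: [3.14, 0.033, 0.001]
ft_force: [-14.7, 4.5, 27.6]
grip_width: -0.0001
```

Run:
```python
from h import *
st(); t=optics.read_camera('top')
for c,a,rr in blobs(t,(0,90,80),(14,255,255),6,(150,160,360,290)): print('top',c,a,ray('top',*c,0.076))
```

```text
t 19.75 pos [ 0.6245 -0.2016  0.0769] yawx 1.19 z [ 0.001 -0.002 -1.   ] F [-14.7   4.5  27.6] w -0.0001 q [-0.39  0.41  1.48 -0.    1.26 -0.41]
top [245.5 195. ] 44 [0.62437129 0.18874944 0.076     ]
top [222.58139535 198.02325581] 43 [0.61423753 0.25452396 0.076     ]
top [200.71111111 200.86666667] 45 [0.60472216 0.31708924 0.076     ]
```

Request:
{"op": "send_rows", "data": {"plan": [[[0, 0, 0.011], [0, 0, 0], 0], [[0, 0, 0.011], [0, 0, 0], 0], [[0, 0, 0.011], [0, 0, 0], 0], [[0, 0, 0.011], [0, 0, 0], 0]]}}

```text
time_s: 20.2
tool_pos: [0.6246, -0.2016, 0.0769]
orientation: [3.14, 0.033, 0.001]
ft_force: [-14.1, 5.4, 28.4]
grip_width: 0.0003
```

Request:
{"op": "send_rows", "data": {"plan": [[[0, 0, -0.02], [0, 0, 0], 0], [[0, 0, -0.1], [0, 0, 0], 0], [[0, 0, -0.23], [0, 0, 0], 0], [[0, 0, -0.33], [0, 0, 0], 40], [[0, 0, -0.33], [0, 0, 0], 40]]}}

```text
time_s: 20.7
tool_pos: [0.6273, -0.2025, 0.1816]
orientation: [3.136, 0.033, 0.014]
ft_force: [1.1, 0.2, -0.2]
grip_width: 0.0282
```

Run:
```python
from h import *
st();go((0.6075,-0.3045,0.16),np.radians(1.4))
p=optics.camera_params('wrist'); im=optics.read_camera('wrist'); cv2.imwrite('pics/w13.png',im)
```

```text
t 20.7 pos [ 0.6273 -0.2025  0.1816] yawx 1.21 z [ 0.009 -0.005 -1.   ] F [ 1.1  0.2 -0.2] w 0.0282 q [-0.39  0.31  1.39 -0.    1.42 -0.41]
shift [-0.0737  0.3382  0.0733] turn [ 0.0067 -0.011  -0.0043] dist 0.1061
```

View pics/w13.png

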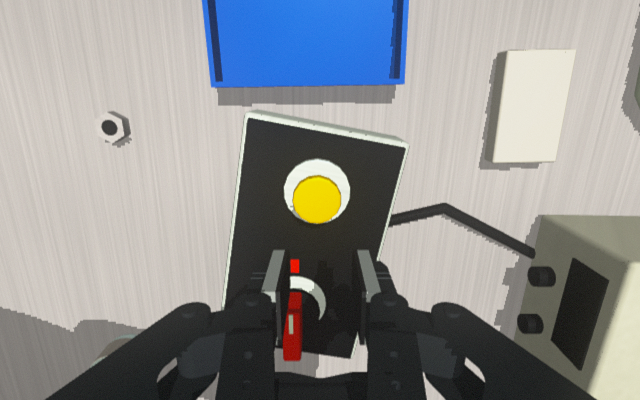

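The plunger is up again and the bar still points to red at (295,265). Back to the selector.

Request:
{"op": "send_rows", "data": {"plan": [[[-0.02, 0.11, 0.02], [0, -0.01, 0], 45], [[-0.05, 0.23, 0.04], [0, -0.01, 0], 45], [[-0.073, 0.338, 0.06], [0.006, -0.01, 0], 45], [[-0.073, 0.338, 0.12], [0.006, -0.01, 0], 45], [[-0.073, 0.338, 0.18], [0.006, -0.01, 0], 45], [[-0.073, 0.338, 0.18], [0.006, -0.01, 0], 45], [[-0.073, 0.338, 0.18], [0.006, -0.01, 0], 45]]}}

```text
time_s: 21.45
tool_pos: [0.6061, -0.3023, 0.1231]
orientation: [-3.139, -0.035, 0.008]
ft_force: [0.3, 0.2, -0.4]
grip_width: 0.045
```

Run:
```python
from h import *
st();go((0.6072,-0.3045,0.083),np.radians(1.4))
p=optics.camera_params('wrist'); im=optics.read_camera('wrist'); cv2.imwrite('pics/w14.png',im)
```

```text
t 21.45 pos [ 0.6061 -0.3023  0.1231] yawx 1.28 z [-0.005  0.003 -1.   ] F [ 0.3  0.2 -0.4] w 0.045 q [-0.54  0.42  1.37 -0.    1.36 -0.56]
shift [0.0043 0.0076 0.1337] turn [-0.0036  0.0066 -0.0027] dist 0.0402
```

View pics/w14.png

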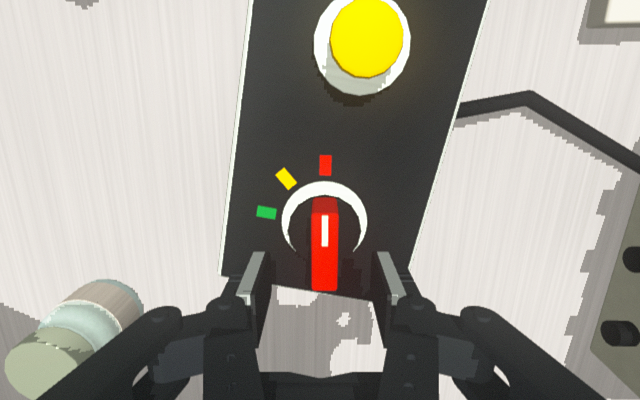

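The bar at (324,250) lies between the jaws. I'll descend and grip.

Request:
{"op": "send_rows", "data": {"plan": [[[0.004, 0.007, 0.07], [0, 0.006, 0], 45], [[0.004, 0.007, 0.12], [0, 0.006, 0], 45], [[0.004, 0.007, 0.134], [0, 0.006, 0], 45], [[0.004, 0.007, 0.134], [0, 0.006, 0], 10], [[0.004, 0.007, 0.134], [0, 0.006, 0], 10], [[0.004, 0.007, 0.134], [0, 0.006, 0], 10], [[0.004, 0.007, 0.134], [0, 0.006, 0], 10], [[0.004, 0.007, 0.134], [0, 0.006, 0], 10]], "newtons": 50}}

```text
time_s: 22.3
tool_pos: [0.6081, -0.305, 0.0852]
orientation: [-3.14, -0.035, -0.003]
ft_force: [-3.2, 0.9, 2.4]
grip_width: 0.0132
```

Request:
{"op": "send_rows", "data": {"plan": [[[0, 0, 0.01], [0, 0, 0], 10], [[0, 0, 0.02], [0, 0, 0], 10], [[0, 0, 0.036], [0, 0, 0], 10], [[0, 0, 0.036], [0, 0, 0], 10]]}}

```text
time_s: 22.7
tool_pos: [0.6084, -0.3051, 0.0773]
orientation: [-3.141, -0.035, -0.004]
ft_force: [-12.2, 5.0, 19.8]
grip_width: 0.013
```

Run:
```python
from h import *
st()
```

```text
t 22.7 pos [ 0.6084 -0.3051  0.0773] yawx 1.28 z [ 0.002  0.001 -1.   ] F [-12.2   5.   19.8] w 0.013 q [-0.54  0.47  1.4   0.    1.27 -0.56]
```

Fully in again. Turning it back anticlockwise.

Request:
{"op": "send_rows", "data": {"plan": [[[0, 0, 0.013], [0, 0, -0.15], 10], [[0, 0, 0.013], [0, 0, -0.3], 10], [[0, 0, 0.013], [0, 0, -0.45], 10], [[0, 0, 0.013], [0, 0, -0.6], 10], [[0, 0, 0.013], [0, 0, -0.75], 10], [[0, 0, 0.013], [0, 0, -0.9], 10], [[0, 0, 0.013], [0, 0, -0.9], 10]]}}

```text
time_s: 23.4
tool_pos: [0.6087, -0.305, 0.0772]
orientation: [2.932, 1.127, 0.005]
ft_force: [-13.9, 9.5, 25.5]
grip_width: 0.0128
```

Run:
```python
from h import *
st();go((0.608,-0.305,0.0773),np.radians(81.6))
```

```text
t 23.4 pos [ 0.6087 -0.305   0.0772] yawx 42.04 z [ 0.003  0.001 -1.   ] F [-13.9   9.5  25.5] w 0.0128 q [-0.54  0.47  1.4   0.    1.27 -1.28]
shift [-0.0018 -0.0015 -0.0005] turn [ 0.0032 -0.0027 -0.8791] dist 0.0007
```

Request:
{"op": "send_rows", "data": {"plan": [[[0, 0, 0.012], [0, 0, -0.15], 10], [[0, 0, 0.012], [0, 0, -0.3], 10], [[0, 0, 0.012], [0, 0, -0.45], 10], [[0, 0, 0.012], [0, 0, -0.6], 10], [[0, 0, 0.012], [0, 0, -0.75], 10], [[0, 0, 0.012], [0, 0, -0.88], 10], [[0, 0, 0.012], [0, 0, -0.88], 10], [[0, 0, 0.012], [0, 0, -0.88], 10]]}}

```text
time_s: 24.2
tool_pos: [0.6088, -0.3046, 0.0772]
orientation: [2.376, 2.053, 0.005]
ft_force: [-14.6, 9.5, 26.4]
grip_width: 0.0127
```

Run:
```python
from h import *
st()
p=optics.camera_params('wrist'); im=optics.read_camera('wrist'); cv2.imwrite('pics/w15.png',im)
```

```text
t 24.2 pos [ 0.6088 -0.3046  0.0772] yawx 81.67 z [ 0.003  0.001 -1.   ] F [-14.6   9.5  26.4] w 0.0127 q [-0.54  0.47  1.4   0.    1.27 -1.97]
```

View pics/w15.png

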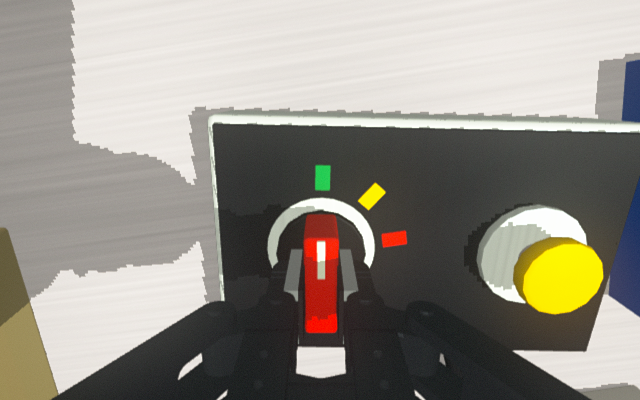

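The pointer at (320,258) is in line with the green mark at (322,178). Release as before.

Request:
{"op": "send_rows", "data": {"plan": [[[0, 0, -0.01], [0, 0, 0], 10], [[0, 0, -0.025], [0, 0, 0], 10], [[0, 0, -0.025], [0, 0, 0], 10], [[0, 0, -0.025], [0, 0, 0], 40], [[0, 0, -0.025], [0, 0, 0], 40], [[0, 0, -0.025], [0, 0, 0], 40], [[0, 0, -0.15], [0, 0, 0], 40], [[0, 0, -0.3], [0, 0, 0], 60]]}}

```text
time_s: 25.05
tool_pos: [0.6068, -0.3037, 0.1645]
orientation: [-2.374, -2.051, -0.002]
ft_force: [1.1, -0.9, 0.3]
grip_width: 0.0534
```

Request:
{"op": "send_rows", "data": {"plan": [[[0, 0, -0.15], [0, 0, 0], 60], [[0, 0, -0.15], [0, 0, 0], 60]]}}

```text
time_s: 25.25
tool_pos: [0.6105, -0.306, 0.2189]
orientation: [2.371, 2.049, 0.009]
ft_force: [0.6, -0.5, 1.7]
grip_width: 0.0602
```

Run:
```python
from h import *
st(); 
p=optics.camera_params('wrist'); im=optics.read_camera('wrist'); cv2.imwrite('pics/w16.png',im)
t=optics.read_camera('top'); cv2.imwrite('pics/top4.png',t)
for c,a,rr in blobs(t,(0,90,80),(14,255,255),6,(150,160,360,290)): print('top',c,a,ray('top',*c,0.076))
go((0.624,-0.05,0.2),np.radians(45))
```

```text
t 25.25 pos [ 0.6105 -0.306   0.2189] yawx 81.66 z [ 0.01  -0.003 -1.   ] F [ 0.6 -0.5  1.7] w 0.0602 q [-0.54  0.36  1.27  0.    1.5  -1.97]
top [245.41860465 194.97674419] 43 [0.62443615 0.18898871 0.076     ]
top [222.58139535 198.02325581] 43 [0.61423753 0.25452396 0.076     ]
top [200.71111111 200.91111111] 45 [0.60459112 0.31707942 0.076     ]
shift [ 0.8471 -0.0706  0.041 ] turn [ 0.0011 -0.0033  0.8147] dist 0.2553
```

View pics/w16.png

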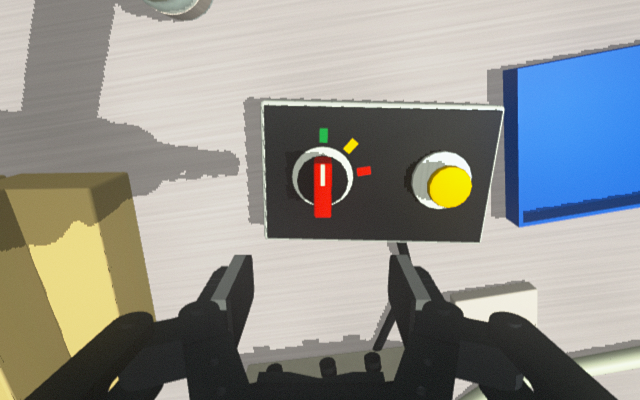

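View pics/top4.png

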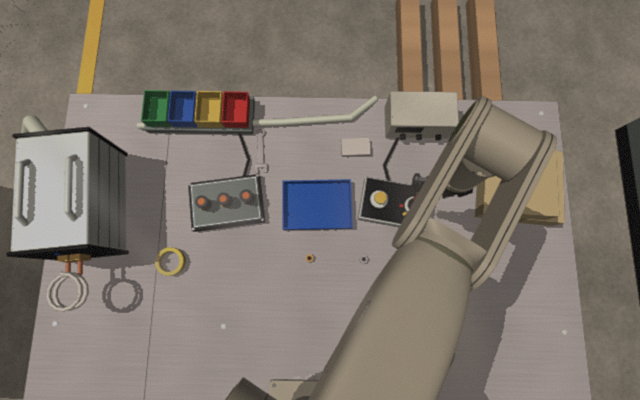

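The selector is out at green, the plunger is up and the parts are still on the plate. Now I'll take them to the tray, nearest first.

Request:
{"op": "send_rows", "data": {"plan": [[[0.14, -0.01, 0], [0, 0, 0.15], 60], [[0.28, -0.02, 0], [0, 0, 0.3], 60], [[0.42, -0.03, 0], [0, 0, 0.45], 60], [[0.56, -0.04, 0], [0, 0, 0.6], 60], [[0.7, -0.06, 0.02], [0, 0, 0.75], 60], [[0.84, -0.07, 0.04], [0, 0, 0.9], 60], [[0.98, -0.1, 0.04], [0, 0, 0.98], 60], [[1.0, -0.1, 0.04], [0, 0, 0.98], 60]]}}

```text
time_s: 26.15
tool_pos: [0.6204, 0.0016, 0.1978]
orientation: [-2.969, -1.013, 0.001]
ft_force: [0.4, -0.5, -0.7]
grip_width: 0.0599
```

Run:
```python
from h import *
st();go((0.624,0.1905,0.17),np.radians(8.4))
```

```text
t 26.15 pos [0.6204 0.0016 0.1978] yawx 37.69 z [-0.002  0.004 -1.   ] F [ 0.4 -0.5 -0.7] w 0.0599 q [-0.08  0.21  1.48  0.    1.45 -0.74]
shift [ 0.3946 -0.4906  0.095 ] turn [-5.600e-03  4.000e-04  6.509e-01] dist 0.191
```

Request:
{"op": "send_rows", "data": {"plan": [[[0.09, -0.11, 0], [0, 0, 0.15], 62], [[0.18, -0.22, 0], [0, 0, 0.3], 62], [[0.27, -0.33, 0.02], [0, 0, 0.45], 62], [[0.35, -0.44, 0.04], [0, 0, 0.6], 62], [[0.395, -0.49, 0.09], [0, 0, 0.65], 62], [[0.395, -0.49, 0.09], [0, 0, 0.65], 62], [[0.395, -0.49, 0.09], [0, 0, 0.65], 62]]}}

```text
time_s: 26.85
tool_pos: [0.6233, 0.1899, 0.1694]
orientation: [-3.13, -0.234, 0.008]
ft_force: [1.5, -1.2, -0.5]
grip_width: 0.0618
```

Run:
```python
from h import *
st();p=optics.camera_params('wrist'); im=optics.read_camera('wrist'); cv2.imwrite('pics/w17.png',im)
for c,a,rr in blobs(im,(0,90,80),(14,255,255),30): print(c,a,ray('wrist',*c,0.076,p))
go((0.624,0.1905,0.0625),np.radians(8.4))
```

```text
t 26.85 pos [0.6233 0.1899 0.1694] yawx 8.56 z [-0.005  0.003 -1.   ] F [ 1.5 -1.2 -0.5] w 0.0618 q [0.22 0.32 1.42 0.   1.42 0.07]
[320.98076923   8.84615385] 52 [0.60471692 0.31104327 0.076     ]
[321.79710145  98.49275362] 69 [0.61252886 0.26239299 0.076     ]
[323.01190476 119.16666667] 168 [0.61513032 0.25024185 0.076     ]
[625.09163347 192.89003984] 2510 [0.82063569 0.2327806  0.076     ]
[322.36120401 210.74247492] 598 [0.62377698 0.19038764 0.076     ]
shift [ 0.002  -0.0025  0.3599] turn [-0.0044  0.004   0.002 ] dist 0.108
```

Request:
{"op": "send_rows", "data": {"plan": [[[0.002, -0.002, 0.15], [0, 0.004, 0], 62], [[0.002, -0.002, 0.3], [0, 0.004, 0], 62], [[0.002, -0.002, 0.36], [0, 0.004, 0], 62], [[0.002, -0.002, 0.36], [0, 0.004, 0], 34], [[0.002, -0.002, 0.36], [0, 0.004, 0], 34], [[0.002, -0.002, 0.36], [0, 0.004, 0], 34], [[0.002, -0.002, 0.36], [0, 0.004, 0], 34], [[0.002, -0.002, 0.36], [0, 0.004, 0], 34]]}}

```text
time_s: 27.7
tool_pos: [0.625, 0.1906, 0.0641]
orientation: [-3.129, -0.233, -0.003]
ft_force: [0.7, -0.6, -2.0]
grip_width: 0.0364
```

Request:
{"op": "send_rows", "data": {"plan": [[[0, 0, -0.1], [0, 0, 0], 34], [[0, 0, -0.2], [0, 0, 0], 34], [[0, 0, -0.2], [0, 0, 0], 34]]}}

```text
time_s: 28.0
tool_pos: [0.6284, 0.1913, 0.1307]
orientation: [-3.128, -0.233, -0.018]
ft_force: [2.3, 0.3, -1.4]
grip_width: 0.0362
```

Run:
```python
from h import *
st();go((0.612,-0.083,0.11),np.radians(1.4))
```

```text
t 28.0 pos [0.6284 0.1913 0.1307] yawx 8.51 z [ 0.011  0.006 -1.   ] F [ 2.3  0.3 -1.4] w 0.0362 q [0.22 0.35 1.45 0.   1.33 0.07]
shift [-0.1903  0.8963  0.0627] turn [-0.0064 -0.0151  0.1581] dist 0.2755
```

Request:
{"op": "send_rows", "data": {"plan": [[[-0.03, 0.14, 0], [0, 0, 0.1], 34], [[-0.06, 0.29, 0], [0, 0, 0.158], 34], [[-0.09, 0.44, 0], [0, -0.01, 0.158], 34], [[-0.12, 0.59, 0], [0, -0.01, 0.158], 34], [[-0.15, 0.73, 0], [0, -0.01, 0.158], 34], [[-0.18, 0.86, 0.02], [0, -0.01, 0.158], 34], [[-0.19, 0.895, 0.06], [0, -0.01, 0.158], 34], [[-0.19, 0.895, 0.06], [0, -0.01, 0.158], 34]]}}

```text
time_s: 28.8
tool_pos: [0.6102, -0.0842, 0.1081]
orientation: [-3.135, -0.034, 0.0]
ft_force: [-0.1, 1.6, -3.2]
grip_width: 0.0366
```

Run:
```python
from h import *
st();go((0.612,-0.083,0.038),np.radians(1.4))
p=optics.camera_params('wrist'); im=optics.read_camera('wrist'); cv2.imwrite('pics/w18.png',im)
```

```text
t 28.8 pos [ 0.6102 -0.0842  0.1081] yawx 1.23 z [-0.     0.006 -1.   ] F [-0.1  1.6 -3.2] w 0.0366 q [-0.22  0.28  1.58  0.01  1.29 -0.25]
shift [ 0.0061 -0.0023  0.2338] turn [-0.0077  0.0001 -0.0037] dist 0.0702
```

View pics/w18.png

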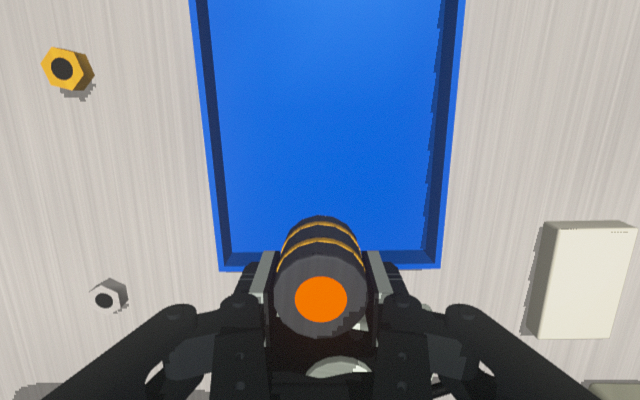

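Run:
```python
from h import *
p=optics.camera_params('wrist')
for uv,z in (((330,269),.026),((330,252),.004),((219,271),.026),((440,268),.026),((205,0),.026),((452,0),.026)): print(uv,ray('wrist',*uv,z,p))
t=cv2.imread('pics/top4.png')
for c,a,rr in blobs(t,(100,120,40),(130,255,255),200,(270,170,370,240)): 
  h=rr; print([np.round(ray('top',*q,0.026)[:2],3) for q in cv2.boxPoints(rr)],[np.round(ray('top',*q,0.0)[:2],3) for q in cv2.boxPoints(rr)])
```

```text
(330, 269) [ 0.6177937  -0.12012662  0.026     ]
(330, 252) [ 0.61833537 -0.11786534  0.004     ]
(219, 271) [ 0.54222541 -0.12325194  0.026     ]
(440, 268) [ 0.69257133 -0.11777736  0.026     ]
(205, 0) [0.54500589 0.04088249 0.026     ]
(452, 0) [0.67922664 0.04389264 0.026     ]
[array([0.682, 0.089]), array([ 0.691, -0.12 ]), array([ 0.541, -0.123]), array([0.533, 0.081])] [array([0.689, 0.092]), array([ 0.698, -0.122]), array([ 0.545, -0.126]), array([0.537, 0.083])]
```

The tray's near inner wall is at y of about -0.118, so the spot at y = -0.083 has about 16 mm to spare. Lowering.

Request:
{"op": "send_rows", "data": {"plan": [[[0.006, -0.002, 0.1], [-0.007, 0, 0], 34], [[0.006, -0.002, 0.19], [-0.007, 0, 0], 34], [[0.006, -0.002, 0.232], [-0.007, 0, 0], 34], [[0.006, -0.002, 0.232], [-0.007, 0, 0], 34], [[0.006, -0.002, 0.232], [-0.007, 0, 0], 55], [[0.006, -0.002, 0.232], [-0.007, 0, 0], 55], [[0.006, -0.002, 0.232], [-0.007, 0, 0], 55], [[0.006, -0.002, 0.1], [-0.007, 0, 0], 55]]}}

```text
time_s: 29.65
tool_pos: [0.6083, -0.0808, 0.0738]
orientation: [-3.138, -0.036, 0.014]
ft_force: [-0.1, 0.2, -0.7]
grip_width: 0.055
```

Request:
{"op": "send_rows", "data": {"plan": [[[0, 0, -0.15], [0, 0, 0], 60], [[0, 0, -0.3], [0, 0, 0], 60], [[0, 0, -0.32], [0, 0, 0], 60]]}}

```text
time_s: 29.95
tool_pos: [0.6132, -0.0819, 0.1783]
orientation: [-3.141, -0.036, -0.004]
ft_force: [1.5, 0.8, 0.3]
grip_width: 0.0599
```

Run:
```python
from h import *
st();p=optics.camera_params('wrist'); im=optics.read_camera('wrist'); cv2.imwrite('pics/w19.png',im)
t=optics.read_camera('top')
for c,a,rr in blobs(t,(0,90,80),(14,255,255),6,(150,160,360,290)): print('top',c,a,ray('top',*c,0.076),ray('top',*c,0.05))
go((0.6142,0.2550,0.17),np.radians(8.4))
```

```text
t 29.95 pos [ 0.6132 -0.0819  0.1783] yawx 1.31 z [ 0.003  0.001 -1.   ] F [1.5 0.8 0.3] w 0.0599 q [-0.22  0.22  1.52  0.    1.41 -0.24]
top [222.58139535 198.02325581] 43 [0.61423753 0.25452396 0.076     ] [0.61987268 0.26104466 0.05      ]
top [200.63043478 200.89130435] 46 [0.6046454  0.31731653 0.076     ] [0.61004689 0.32536677 0.05      ]
top [336.19230769 202.30769231] 26 [ 0.60738988 -0.07411926  0.076     ] [ 0.61285823 -0.07560379  0.05      ]
shift [ 0.0358 -1.1212  0.0132] turn [-0.0027  0.0037 -0.1576] dist 0.3366
```

View pics/w19.png

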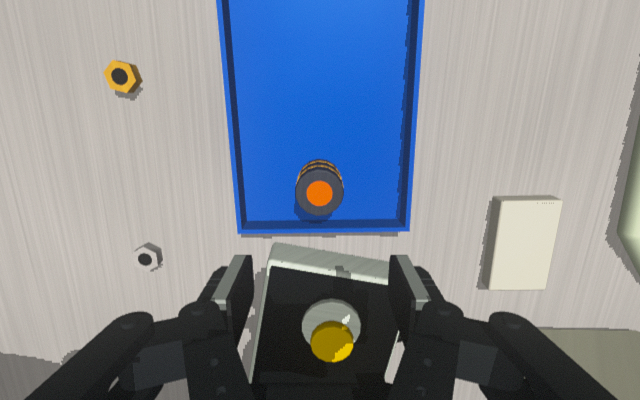

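The first part stands in the tray at (319,193). Now the middle one.

Request:
{"op": "send_rows", "data": {"plan": [[[0.004, -0.14, 0], [0, 0, 0], 60], [[0.008, -0.28, 0], [0, 0, 0], 60], [[0.012, -0.42, 0], [0, 0, -0.05], 60], [[0.017, -0.56, 0], [0, 0, -0.1], 60], [[0.021, -0.7, 0], [0, 0, -0.158], 60], [[0.026, -0.84, 0], [0, 0, -0.158], 60], [[0.031, -0.98, 0], [0, 0, -0.158], 60], [[0.032, -1.0, 0], [0, 0, -0.158], 60]]}}

```text
time_s: 30.85
tool_pos: [0.6121, 0.2231, 0.1716]
orientation: [-3.129, -0.237, 0.009]
ft_force: [-1.0, -0.4, -0.2]
grip_width: 0.0601
```

Run:
```python
from h import *
st();p=optics.camera_params('wrist'); im=optics.read_camera('wrist'); cv2.imwrite('pics/w20.png',im)
for c,a,rr in blobs(im,(0,90,80),(14,255,255),60,(200,0,420,400)): print(c,a,ray('wrist',*c,0.076,p))
st();go((0.614,0.2552,0.12),np.radians(8.4))
```

```text
t 30.85 pos [0.6121 0.2231 0.1716] yawx 8.66 z [-0.006  0.003 -1.   ] F [-1.  -0.4 -0.2] w 0.0601 q [0.27 0.31 1.41 0.   1.42 0.12]
[331.44444444  71.6031746 ] 63 [0.60455186 0.31195516 0.076     ]
[331.31805158 164.1504298 ] 698 [0.61352406 0.25569043 0.076     ]
t 30.9 pos [0.6123 0.2218 0.1716] yawx 8.64 z [-0.006  0.002 -1.   ] F [-1.7 -0.1  0.8] w 0.0605 q [0.27 0.31 1.41 0.   1.42 0.12]
shift [ 0.0233 -0.1087  0.1721] turn [-0.0035  0.0073  0.0053] dist 0.0615
```

Request:
{"op": "send_rows", "data": {"plan": [[[0.02, -0.08, 0.05], [0, 0.007, 0.005], 60], [[0.022, -0.109, 0.12], [0, 0.007, 0.005], 60], [[0.022, -0.109, 0.17], [0, 0.007, 0.005], 60], [[0.022, -0.109, 0.17], [0, 0.007, 0.005], 60]]}}

```text
time_s: 31.3
tool_pos: [0.6113, 0.2532, 0.1162]
orientation: [-3.133, -0.23, 0.011]
ft_force: [0.3, -0.6, -0.7]
grip_width: 0.0601
```

Run:
```python
from h import *
st();go((0.614,0.2552,0.0625),np.radians(8.4))
```

```text
t 31.3 pos [0.6113 0.2532 0.1162] yawx 8.38 z [-0.007 -0.    -1.   ] F [ 0.3 -0.6 -0.7] w 0.0601 q [0.31 0.39 1.43 0.   1.34 0.17]
shift [ 0.0113 -0.0052  0.1788] turn [-0.0013  0.0092 -0.0004] dist 0.0538
```

Request:
{"op": "send_rows", "data": {"plan": [[[0.01, -0.005, 0.1], [0, 0.007, 0], 60], [[0.01, -0.005, 0.178], [0, 0.007, 0], 60], [[0.01, -0.005, 0.178], [0, 0.007, 0], 60], [[0.01, -0.005, 0.178], [0, 0.007, 0], 34], [[0.01, -0.005, 0.178], [0, 0.007, 0], 34], [[0.01, -0.005, 0.178], [0, 0.007, 0], 34], [[0.01, -0.005, 0.178], [0, 0.007, 0], 34], [[0.01, -0.005, 0.178], [0, 0.007, 0], 34]]}}

```text
time_s: 32.1
tool_pos: [0.6151, 0.2552, 0.065]
orientation: [-3.132, -0.229, -0.002]
ft_force: [-0.8, -1.6, 6.1]
grip_width: 0.0362
```

Request:
{"op": "send_rows", "data": {"plan": [[[0, 0, -0.1], [0, 0, 0], 34], [[0, 0, -0.22], [0, 0, 0], 34], [[0, 0, -0.22], [0, 0, 0], 34]]}}

```text
time_s: 32.4
tool_pos: [0.6185, 0.2564, 0.1381]
orientation: [-3.129, -0.229, -0.018]
ft_force: [1.9, 1.8, -1.7]
grip_width: 0.0363
```

Run:
```python
from h import *
st();go((0.613,-0.018,0.12),np.radians(1.4))
```

```text
t 32.4 pos [0.6185 0.2564 0.1381] yawx 8.39 z [ 0.011  0.005 -1.   ] F [ 1.9  1.8 -1.7] w 0.0363 q [0.32 0.37 1.4  0.   1.35 0.17]
shift [-0.1524  0.9024  0.0558] turn [-0.0047 -0.0147  0.1553] dist 0.2751
```

Request:
{"op": "send_rows", "data": {"plan": [[[-0.025, 0.14, 0], [0, 0, 0.1], 34], [[-0.05, 0.29, 0], [0, 0, 0.155], 34], [[-0.075, 0.44, 0], [0, -0.01, 0.155], 34], [[-0.1, 0.59, 0], [0, -0.01, 0.155], 34], [[-0.125, 0.74, 0], [0, -0.01, 0.155], 34], [[-0.15, 0.88, 0.02], [0, -0.01, 0.155], 34], [[-0.152, 0.902, 0.06], [0, -0.01, 0.155], 34], [[-0.152, 0.902, 0.06], [0, -0.01, 0.155], 34]]}}

```text
time_s: 33.2
tool_pos: [0.6114, -0.0192, 0.116]
orientation: [-3.137, -0.034, 0.001]
ft_force: [-1.0, 1.1, -3.8]
grip_width: 0.0368
```

Run:
```python
from h import *
st();go((0.613,-0.018,0.0385),np.radians(1.4))
```

```text
t 33.2 pos [ 0.6114 -0.0192  0.116 ] yawx 1.25 z [-0.001  0.004 -1.   ] F [-1.   1.1 -3.8] w 0.0368 q [-0.12  0.26  1.59  0.    1.3  -0.14]
shift [ 0.0057 -0.0027  0.2583] turn [-0.0057  0.0007 -0.0033] dist 0.0775
```

Request:
{"op": "send_rows", "data": {"plan": [[[0.005, -0.003, 0.12], [-0.005, 0, 0], 34], [[0.005, -0.003, 0.22], [-0.005, 0, 0], 34], [[0.005, -0.003, 0.257], [-0.005, 0, 0], 34], [[0.005, -0.003, 0.257], [-0.005, 0, 0], 34], [[0.005, -0.003, 0.257], [-0.005, 0, 0], 55], [[0.005, -0.003, 0.257], [-0.005, 0, 0], 55], [[0.005, -0.003, 0.257], [-0.005, 0, 0], 55], [[0.005, -0.003, 0.12], [-0.005, 0, 0], 55]]}}

```text
time_s: 34.0
tool_pos: [0.6081, -0.0173, 0.0742]
orientation: [-3.139, -0.035, 0.018]
ft_force: [0.4, -0.2, -0.7]
grip_width: 0.0549
```

Request:
{"op": "send_rows", "data": {"plan": [[[0, 0, -0.15], [0, 0, 0], 60], [[0, 0, -0.3], [0, 0, 0], 60], [[0, 0, -0.32], [0, 0, 0], 60]]}}

```text
time_s: 34.3
tool_pos: [0.6132, -0.0177, 0.1783]
orientation: [-3.141, -0.035, 0.0]
ft_force: [0.5, 0.1, 0.8]
grip_width: 0.0598
```

Run:
```python
from h import *
st();p=optics.camera_params('wrist'); im=optics.read_camera('wrist'); cv2.imwrite('pics/w21.png',im)
t=optics.read_camera('top')
for c,a,rr in blobs(t,(0,90,80),(14,255,255),6,(150,160,360,290)): print('top',c,a,ray('top',*c,0.076),ray('top',*c,0.05))
go((0.6046,0.3175,0.17),np.radians(8.4))
```

```text
t 34.3 pos [ 0.6132 -0.0177  0.1783] yawx 1.27 z [-0.     0.001 -1.   ] F [0.5 0.1 0.8] w 0.0598 q [-0.11  0.21  1.53  0.    1.41 -0.14]
top [200.79545455 200.88636364] 44 [0.60466839 0.31684157 0.076     ] [0.61007044 0.32488024 0.05      ]
top [336.88235294 202.05882353] 34 [ 0.60815943 -0.07610756  0.076     ] [ 0.61364652 -0.07764052  0.05      ]
shift [ 0.0032 -1.117   0.0128] turn [-0.0023  0.0075 -0.1584] dist 0.3351
```

View pics/w21.png

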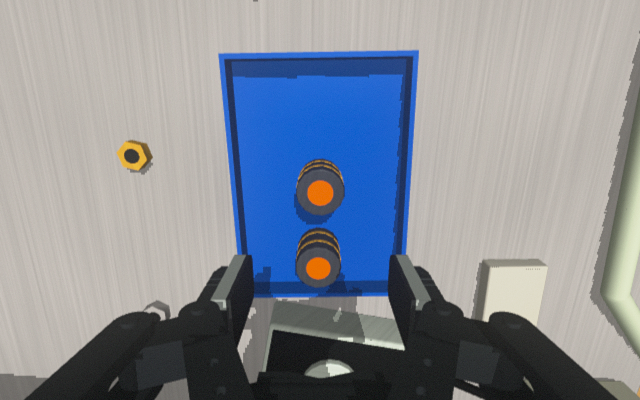

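Two parts are in the tray, at (320,193) and (318,268). Now the last one.

Request:
{"op": "send_rows", "data": {"plan": [[[0, -0.14, 0], [0, 0, 0], 60], [[0, -0.28, 0], [0, 0, 0], 60], [[0, -0.42, 0], [0, 0, -0.05], 60], [[0, -0.56, 0], [0, 0, -0.1], 60], [[0, -0.7, 0], [0, 0, -0.158], 60], [[0.002, -0.84, 0], [0, 0, -0.158], 60], [[0.003, -0.98, 0], [0, 0, -0.158], 60], [[0.003, -1.0, 0], [0, 0, -0.158], 60]]}}

```text
time_s: 35.2
tool_pos: [0.6032, 0.2869, 0.1712]
orientation: [-3.13, -0.236, 0.014]
ft_force: [-0.2, -0.1, 0.5]
grip_width: 0.0595
```

Run:
```python
from h import *
p=optics.camera_params('wrist'); im=optics.read_camera('wrist'); cv2.imwrite('pics/w22.png',im)
for c,a,rr in blobs(im,(0,90,80),(14,255,255),60,(200,0,420,400)): print(c,a,ray('wrist',*c,0.076,p))
st();go((0.6045,0.318,0.12),np.radians(8.4))
```

```text
[330.19285714 165.85714286] 700 [0.60380937 0.31818029 0.076     ]
t 35.25 pos [0.6035 0.2855 0.1712] yawx 8.6 z [-0.009  0.001 -1.   ] F [-0.5  0.6 -0.2] w 0.0602 q [0.36 0.36 1.36 0.   1.43 0.21]
shift [ 0.021  -0.1061  0.1707] turn [-0.0029  0.0114  0.0045] dist 0.0606
```

Request:
{"op": "send_rows", "data": {"plan": [[[0.018, -0.08, 0.05], [0, 0.01, 0.005], 60], [[0.02, -0.106, 0.12], [0, 0.01, 0.005], 60], [[0.02, -0.106, 0.17], [0, 0.01, 0.005], 60], [[0.02, -0.106, 0.17], [0, 0.01, 0.005], 60]]}}

```text
time_s: 35.65
tool_pos: [0.602, 0.3156, 0.1155]
orientation: [3.133, 0.228, -0.013]
ft_force: [-1.3, 0.0, -0.1]
grip_width: 0.0605
```

Run:
```python
from h import *
st();go((0.6045,0.318,0.0625),np.radians(8.4))
```

```text
t 35.65 pos [0.602  0.3156 0.1155] yawx 8.34 z [-0.008 -0.001 -1.   ] F [-1.3  0.  -0.1] w 0.0605 q [0.41 0.44 1.37 0.   1.35 0.26]
shift [ 0.011  -0.0066  0.1767] turn [ 0.0002  0.0104 -0.0013] dist 0.0532
```

Request:
{"op": "send_rows", "data": {"plan": [[[0.01, -0.006, 0.1], [0, 0.007, 0], 60], [[0.01, -0.006, 0.176], [0, 0.007, 0], 60], [[0.01, -0.006, 0.176], [0, 0.007, 0], 60], [[0.01, -0.006, 0.176], [0, 0.007, 0], 34], [[0.01, -0.006, 0.176], [0, 0.007, 0], 34], [[0.01, -0.006, 0.176], [0, 0.007, 0], 34], [[0.01, -0.006, 0.176], [0, 0.007, 0], 34], [[0.01, -0.006, 0.176], [0, 0.007, 0], 34]]}}

```text
time_s: 36.45
tool_pos: [0.6057, 0.318, 0.065]
orientation: [-3.133, -0.228, -0.001]
ft_force: [0.3, -2.2, 6.8]
grip_width: 0.0366
```

Request:
{"op": "send_rows", "data": {"plan": [[[0, 0, -0.1], [0, 0, 0], 34], [[0, 0, -0.22], [0, 0, 0], 34], [[0, 0, -0.22], [0, 0, 0], 34]]}}

```text
time_s: 36.75
tool_pos: [0.609, 0.3196, 0.1381]
orientation: [-3.129, -0.228, -0.016]
ft_force: [1.8, 1.3, -2.5]
grip_width: 0.0363
```

Run:
```python
from h import *
st();go((0.612,0.046,0.12),np.radians(1.4))
```

```text
t 36.75 pos [0.609  0.3196 0.1381] yawx 8.35 z [ 0.01   0.005 -1.   ] F [ 1.8  1.3 -2.5] w 0.0363 q [0.41 0.42 1.34 0.   1.37 0.26]
shift [-0.1231  0.904   0.0564] turn [-0.0046 -0.0132  0.1544] dist 0.2742
```

Request:
{"op": "send_rows", "data": {"plan": [[[-0.02, 0.14, 0], [0, 0, 0.1], 34], [[-0.04, 0.29, 0], [0, 0, 0.154], 34], [[-0.06, 0.44, 0], [0, -0.01, 0.154], 34], [[-0.08, 0.59, 0], [0, -0.01, 0.154], 34], [[-0.1, 0.74, 0], [0, -0.01, 0.154], 34], [[-0.12, 0.88, 0.02], [0, -0.01, 0.154], 34], [[-0.123, 0.904, 0.06], [0, -0.01, 0.154], 34], [[-0.123, 0.904, 0.06], [0, -0.01, 0.154], 34]]}}

```text
time_s: 37.55
tool_pos: [0.6102, 0.0444, 0.1159]
orientation: [-3.137, -0.034, 0.003]
ft_force: [-0.4, 0.9, -3.5]
grip_width: 0.0364
```

Run:
```python
from h import *
st();go((0.612,0.046,0.0385),np.radians(1.4))
```

```text
t 37.55 pos [0.6102 0.0444 0.1159] yawx 1.26 z [-0.002  0.004 -1.   ] F [-0.4  0.9 -3.5] w 0.0364 q [-0.01  0.26  1.59  0.    1.3  -0.04]
shift [ 0.0066 -0.0041  0.2581] turn [-0.0051  0.0028 -0.0032] dist 0.0775
```

Request:
{"op": "send_rows", "data": {"plan": [[[0.005, -0.004, 0.12], [-0.005, 0, 0], 34], [[0.005, -0.004, 0.22], [-0.005, 0, 0], 34], [[0.005, -0.004, 0.257], [-0.005, 0, 0], 34], [[0.005, -0.004, 0.257], [-0.005, 0, 0], 34], [[0.005, -0.004, 0.257], [-0.005, 0, 0], 55], [[0.005, -0.004, 0.257], [-0.005, 0, 0], 55], [[0.005, -0.004, 0.257], [-0.005, 0, 0], 55], [[0.005, -0.004, 0.12], [-0.005, 0, 0], 55]]}}

```text
time_s: 38.35
tool_pos: [0.6068, 0.0461, 0.074]
orientation: [-3.141, -0.035, 0.021]
ft_force: [0.1, 0.6, 0.2]
grip_width: 0.055
```

Request:
{"op": "send_rows", "data": {"plan": [[[0, 0, -0.15], [0, 0, 0], 60], [[0, 0, -0.3], [0, 0, 0], 60], [[0, 0, -0.4], [0, 0, 0], 60], [[-0.15, 0, -0.5], [0, 0, 0], 60], [[-0.3, 0, -0.5], [0, 0, 0], 60], [[-0.45, 0, -0.5], [0, 0, 0], 60], [[-0.6, 0, -0.5], [0, 0, 0], 60], [[-0.6, 0, -0.5], [0, 0, 0], 60]]}}

```text
time_s: 39.15
tool_pos: [0.424, 0.0424, 0.2257]
orientation: [-3.141, -0.035, 0.024]
ft_force: [0.4, -0.6, 0.2]
grip_width: 0.0598
```

Run:
```python
from h import *
st();p=optics.camera_params('wrist'); im=optics.read_camera('wrist'); cv2.imwrite('pics/w23.png',im)
t=optics.read_camera('top'); cv2.imwrite('pics/top5.png',t); s=optics.read_camera('scene'); cv2.imwrite('pics/scene5.png',s)
for c,a,rr in blobs(t,(0,90,80),(14,255,255),6,(150,160,360,290)): print('top',c,a,ray('top',*c,0.05))
for c,a,rr in blobs(s,(0,90,80),(14,255,255),6,(240,150,450,260)): print('scene',c,a,ray('scene',*c,0.05))
```

```text
t 39.15 pos [0.424  0.0424 0.2257] yawx 1.29 z [-0.015  0.    -1.   ] F [ 0.4 -0.6  0.2] w 0.0598 q [-0.02 -0.33  1.96 -0.    1.53 -0.04]
top [294.54166667 201.85416667] 48 [0.61204982 0.04760466 0.05      ]
top [316.   201.76] 50 [ 0.61345707 -0.01585484  0.05      ]
top [337.7826087  202.04347826] 46 [ 0.61374001 -0.08030362  0.05      ]
scene [276.71428571 150.42857143] 7 [ 0.61178864 -0.26268001  0.05      ]
scene [304.51351351 185.91891892] 37 [ 0.61297699 -0.07970722  0.05      ]
scene [315.5 199.7] 40 [ 0.61292676 -0.01516388  0.05      ]
scene [327.38636364 213.88636364] 44 [0.61151018 0.04860259 0.05      ]
```

View pics/top5.png

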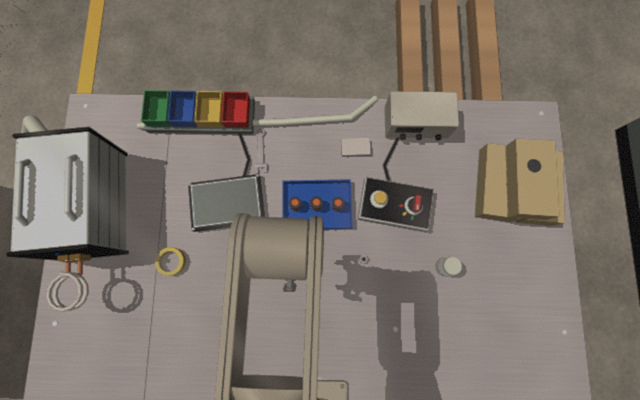

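View pics/scene5.png

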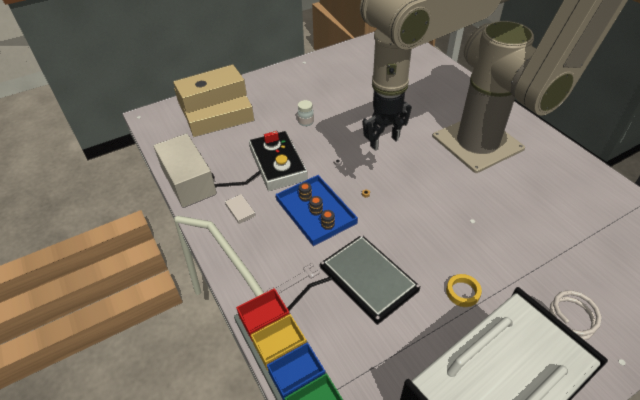

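All three parts stand in the tray, at (295,202), (316,202) and (338,202) in the top picture. The plate is empty, the selector is at green and the bystanders are where they were. Handing in.

Run:
```python
from h import *
print(r.job_done())
```

```text
the job is handed in; nothing more can be done
None
```

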